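Fill the ice bucket with the scoop and cover it

TASK

Set up the ice for the coffee bar: with the scoop, and never with the fingers, move at least three pieces of ice from the bin into the round bucket, leaving none on the counter, then lay the scoop back flat on its black mat. After that put the lid on the bucket and push it down firmly so that it sits level on the rim; keep the bucket upright and leave the pitcher, the jar and the cup where they are.

Things in the scene. Friction and masses are not known exactly. Their poses are not given: they have to be found in the camera images.
- bin: dark steel ice bin, heavy and fixed, open on top, outer 225 (x) x 118 (y) x 48 mm high, walls and floor 5 mm thick (inner 215 x 108 mm); origin at the centre of its underside; the four pieces of ice stand near the wall of its +x end, and the -x half is empty
- bucket: loose round steel bucket, open on top, 0.8 kg, 164 mm across the rim, 95 mm tall, wall 4 mm, floor 5 mm thick, inside about 154 mm across; origin at the centre of its underside, z up
- lid: loose lid, 0.2 kg: pale wooden disc 170 mm across, 8 mm thick, over a black plug 140 mm across, 10 mm deep, that enters the rim (7 mm play); on top a dark bar grip 70 (x) x 16 (y) x 30 mm high. Origin: centre of the plug's underside, which starts on the counter; disc top 18 mm, bar top 48 mm above it. Seated on the rim: origin 85 mm above the bucket's underside, any yaw
- mat: flat black rubber mat fixed to the counter, 210 (x) x 120 (y) x 6 mm thick; origin at the centre of its underside; the scoop lies on it, parallel to its x axis
- scoop: loose metal scoop, red handle, 0.18 kg. Flat pan 100 (x) x 88 mm (y), 2.5 mm sheet, no wall at +x (the lip); side walls 40 mm high, 22 mm from x = 10 to 25, none in the last 25 mm; back wall 48 mm. Origin: centre of the pan's underside, z up. Straight handle 18 wide (y), 22 thick, 110 mm long from x = -50, z = 42 mm rising backwards (-x) at 50 degrees
- scoop_grip (a point): middle of the scoop's handle, at x = -85, y = 0, z = 84 mm in the scoop's frame; axes as the scoop's; can be pinched across y from straight above
- scoop_lip (a point): middle of the scoop's front edge, on its underside, at x = 50 mm in the scoop's frame
- ice0: piece of pale-blue slippery ice, a rounded stub 32 mm across and 30 mm tall, 20 g; origin at its centre, z its own axis (upright at the start, it may tumble). It starts standing on the bin floor in the +x half of the bin, one of four in two rows of two. It slides very easily (a slope of 15 degrees is enough)
- ice1: piece of pale-blue slippery ice, a rounded stub 32 mm across and 30 mm tall, 20 g; origin at its centre, z its own axis (upright at the start, it may tumble). It starts standing on the bin floor in the +x half of the bin, one of four in two rows of two. It slides very easily (a slope of 15 degrees is enough)
- ice2: piece of pale-blue slippery ice, a rounded stub 32 mm across and 30 mm tall, 20 g; origin at its centre, z its own axis (upright at the start, it may tumble). It starts standing on the bin floor in the +x half of the bin, one of four in two rows of two. It slides very easily (a slope of 15 degrees is enough)
- ice3: piece of pale-blue slippery ice, a rounded stub 32 mm across and 30 mm tall, 20 g; origin at its centre, z its own axis (upright at the start, it may tumble). It starts standing on the bin floor in the +x half of the bin, one of four in two rows of two. It slides very easily (a slope of 15 degrees is enough)
- pitcher: bystander: loose steel milk pitcher with a handle at its +y side, 84 mm across, 100 mm tall; origin at the centre of its underside
- beans: bystander: loose amber jar of coffee beans, 90 mm across, 150 mm tall; origin at the centre of its underside
- cup: bystander: loose blue ceramic cup, 80 mm across, 70 mm tall; origin at the centre of its underside
Not all that is in view belongs to the job. Leave any yellow look-alike of the ice2 alone.

How it is judged (in metres and radians):
On the way, in this order (a step that is already met when the one before it is completed fails the run):
1. at least one piece of ice rides in the scoop, lifted clear of the bin (height (world z) of scoop above 0.07 m and height (world z) of scoop_lip above 0.06 m and ((x of ice0 in the frame of scoop between -0.05 and 0.055 m and y of ice0 in the frame of scoop between -0.045 and 0.045 m and z of ice0 in the frame of scoop between 0 and 0.06 m) or (x of ice1 in the frame of scoop between -0.05 and 0.055 m and y of ice1 in the frame of scoop between -0.045 and 0.045 m and z of ice1 in the frame of scoop between 0 and 0.06 m) or (x of ice2 in the frame of scoop between -0.05 and 0.055 m and y of ice2 in the frame of scoop between -0.045 and 0.045 m and z of ice2 in the frame of scoop between 0 and 0.06 m) or (x of ice3 in the frame of scoop between -0.05 and 0.055 m and y of ice3 in the frame of scoop between -0.045 and 0.045 m and z of ice3 in the frame of scoop between 0 and 0.06 m))), for 0.2 s.
2. at least three pieces of ice lie in the bucket ((((horizontal distance between ice0 and bucket below 0.078 m and z of ice0 in the frame of bucket below 0.092 m) and (horizontal distance between ice1 and bucket below 0.078 m and z of ice1 in the frame of bucket below 0.092 m) and (horizontal distance between ice2 and bucket below 0.078 m and z of ice2 in the frame of bucket below 0.092 m)) or ((horizontal distance between ice0 and bucket below 0.078 m and z of ice0 in the frame of bucket below 0.092 m) and (horizontal distance between ice1 and bucket below 0.078 m and z of ice1 in the frame of bucket below 0.092 m) and (horizontal distance between ice3 and bucket below 0.078 m and z of ice3 in the frame of bucket below 0.092 m)) or ((horizontal distance between ice0 and bucket below 0.078 m and z of ice0 in the frame of bucket below 0.092 m) and (horizontal distance between ice2 and bucket below 0.078 m and z of ice2 in the frame of bucket below 0.092 m) and (horizontal distance between ice3 and bucket below 0.078 m and z of ice3 in the frame of bucket below 0.092 m)) or ((horizontal distance between ice1 and bucket below 0.078 m and z of ice1 in the frame of bucket below 0.092 m) and (horizontal distance between ice2 and bucket below 0.078 m and z of ice2 in the frame of bucket below 0.092 m) and (horizontal distance between ice3 and bucket below 0.078 m and z of ice3 in the frame of bucket below 0.092 m)))), for 0.2 s.
3. the scoop lies flat on its mat again, let go (x of scoop in the frame of mat between -0.1 and 0.1 m and y of scoop in the frame of mat between -0.055 and 0.055 m and z of scoop in the frame of mat between 0.002 and 0.01 m and angle between scoop's own z axis and vertical below 0.08 rad and contact force between the fingers and scoop below 0.2 N), for 0.2 s.
4. the lid sits level on the bucket and is pressed down on it with more than 6 N (horizontal distance between lid and bucket below 0.012 m and z of lid in the frame of bucket between 0.08 and 0.089 m and angle between the z axis of lid and the z axis of bucket, either way round below 0.05 rad and angle between lid's own z axis and vertical below 0.06 rad and contact force between lid and bucket above 6 N), for 0.2 s.
At the end, for the whole second after the job is handed in: At least three pieces of ice in the bucket, the others in the bin; scoop flat (4.5 degrees) with its pan centre over the mat; lid on the bucket, centred within 12 mm, level within 3 degrees, origin 80 to 89 mm above the bucket's underside; bucket upright; all released and at rest (all of step 3 and (((horizontal distance between ice0 and bucket below 0.078 m and z of ice0 in the frame of bucket below 0.092 m) and (horizontal distance between ice1 and bucket below 0.078 m and z of ice1 in the frame of bucket below 0.092 m) and (horizontal distance between ice2 and bucket below 0.078 m and z of ice2 in the frame of bucket below 0.092 m)) or ((horizontal distance between ice0 and bucket below 0.078 m and z of ice0 in the frame of bucket below 0.092 m) and (horizontal distance between ice1 and bucket below 0.078 m and z of ice1 in the frame of bucket below 0.092 m) and (horizontal distance between ice3 and bucket below 0.078 m and z of ice3 in the frame of bucket below 0.092 m)) or ((horizontal distance between ice0 and bucket below 0.078 m and z of ice0 in the frame of bucket below 0.092 m) and (horizontal distance between ice2 and bucket below 0.078 m and z of ice2 in the frame of bucket below 0.092 m) and (horizontal distance between ice3 and bucket below 0.078 m and z of ice3 in the frame of bucket below 0.092 m)) or ((horizontal distance between ice1 and bucket below 0.078 m and z of ice1 in the frame of bucket below 0.092 m) and (horizontal distance between ice2 and bucket below 0.078 m and z of ice2 in the frame of bucket below 0.092 m) and (horizontal distance between ice3 and bucket below 0.078 m and z of ice3 in the frame of bucket below 0.092 m))) and ((horizontal distance between ice0 and bucket below 0.078 m and z of ice0 in the frame of bucket below 0.092 m) or (x of ice0 in the frame of bin between -0.11 and 0.11 m and y of ice0 in the frame of bin between -0.057 and 0.057 m and z of ice0 in the frame of bin between 0 and 0.06 m)) and ((horizontal distance between ice1 and bucket below 0.078 m and z of ice1 in the frame of bucket below 0.092 m) or (x of ice1 in the frame of bin between -0.11 and 0.11 m and y of ice1 in the frame of bin between -0.057 and 0.057 m and z of ice1 in the frame of bin between 0 and 0.06 m)) and ((horizontal distance between ice2 and bucket below 0.078 m and z of ice2 in the frame of bucket below 0.092 m) or (x of ice2 in the frame of bin between -0.11 and 0.11 m and y of ice2 in the frame of bin between -0.057 and 0.057 m and z of ice2 in the frame of bin between 0 and 0.06 m)) and ((horizontal distance between ice3 and bucket below 0.078 m and z of ice3 in the frame of bucket below 0.092 m) or (x of ice3 in the frame of bin between -0.11 and 0.11 m and y of ice3 in the frame of bin between -0.057 and 0.057 m and z of ice3 in the frame of bin between 0 and 0.06 m)) and horizontal distance between lid and bucket below 0.012 m and z of lid in the frame of bucket between 0.08 and 0.089 m and angle between the z axis of lid and the z axis of bucket, either way round below 0.05 rad and angle between lid's own z axis and vertical below 0.06 rad and contact force between the fingers and lid below 0.2 N and angle between bucket's own z axis and vertical below 0.05 rad and linear speed of each of scoop, lid, bucket below 0.02 m/s); the robot touches nothing.
It fails at once if the fingers touch the ice (contact force between the fingers and ice0 above 0.5 N or contact force between the fingers and ice1 above 0.5 N or contact force between the fingers and ice2 above 0.5 N or contact force between the fingers and ice3 above 0.5 N).
It fails at once if the bucket is tipped by more than 17 degrees (angle between bucket's own z axis and vertical above 0.3 rad).
It fails at once if the pitcher, bean jar or cup is pushed more than 30 mm or tipped over (distance of any of pitcher, beans, cup from where it was at the start of the episode above 0.03 m or angle between any of pitcher, beans, cup's own z axis and vertical above 0.3 rad).
It also fails if it takes over 72 s, if anything falls off the work surface, if the arm or the gripper's body presses on something with over 40 N, if the wrist force passes 120 N, or if a joint passes its speed limit or range.

ROBOT

A 6-joint arm with a two-finger parallel gripper is mounted at the origin on the work surface. World frame = base frame: x ahead of the robot, y to its left, z up, the work surface at z = 0. Lengths are in m, angles in degrees, forces in N, time in s.
With the tool pointing down it reaches from about 0.4 to 0.825 m from the base axis. Payload 7 kg.
Tool frame: the origin (TCP) lies midway between the tips of the shut fingers; the grasp point (between the pads) lies 19 mm behind it; z points along the fingers, y is the line along which they close (so a half turn about z gives the same grasp; the last joint's range is limited). The gripper opens to 88 mm and grips with 3 to 60 N. Pads are 19 mm wide; open, the fingers measure 130 mm over their backs; the gripper's body (78 mm by 193 mm) begins 47 mm behind the grasp point.
Start: joints at [16.507, 20.546, 0.682, 0, -70.136, -16.507], TCP at [0.675, -0, 0.227] pointing down, gripper open.
Joint ranges: [-176.03, 176.03], [-82.01, 121.73], [-58.28, 71.71], [-173.87, 95.51], [-174.79, -0.11], [-173.66, 173.66]. Speed limits (degrees/s): [136.94, 136.94, 172.46, 180, 180, 180].

INTERFACE

Orientations are given as [roll, pitch, yaw] about the fixed x, y, z axes, in that order (R = Rz(yaw) Ry(pitch) Rx(roll)).
In Python, from plant import get_state, optics, order gives the robot as it stands. The module is installed in compiled form; this text tells all that it offers.
- The arm moves only by the tool send_rows, never from a script. Its argument "moves" is a list of rows, each an object with "slide": the shift along the tool's x, y, z as a fraction of full scale, a list of three; "turn": the turn about the tool's z as a fraction of full scale; "gripper": the opening, from 0 (shut) to 1 (fully open). A call has exactly 5 rows; each row is the pose to reach, as a shift and turn from the pose commanded when the call began, along the tool's axes at that moment; what a row does not reach only later rows make up. Full scale, the value 1, is 150 mm for a shift and 90 degrees for a turn. A row lasts 1/12 s, in which the tool goes at most 41.7 mm and 7.16 degrees, less where a joint would pass 70% of its speed; a pose out of reach is approached as far as the arm can. A call with a number of a shift or a turn outside -1 to 1 is refused whole. A call with a gripper value outside its range is refused whole. The fingers move at their own pace and stop on an object; "newtons" is the grip in N (left out, the last holds). Time passes only in rows, so rows that repeat a pose let the fingers close, or fill a call up. It gives the time, the measured TCP pose, the force, the opening and the grip force at its end, in the units of the state.
- get_state(): the state, without advancing time (a new reading comes with each control period).
- optics.capture(name): name is "scene" or "side" or "wrist"; returns a dict with "img" (480x640x3 uint8, red, green, blue), "intrinsics" (3x3 intrinsics, pixels), "origin" and "attitude" of the camera in the world. Camera axes: x right, y down, z forward; pixel columns grow to the right and rows downward; lengths in m; the calibration is good to about 2 mm. A picture is of the moment at which its call begins. There is no depth.
- order.close_job(): hands the job in; it is judged then, once.
Trained networks look in the newest picture that a camera, given by its name, has taken for a name from the list of things; names that differ only in an ending like _2 or _b are one class to them, and where a whole thing is asked for, a point or a joint stands for the part that bears it (a point fixed in the world has none). Each returns a list of dicts, best first, with "p" (0 to 1); they miss things now and then, are a little off and sometimes report something else, mostly with a low value. They report only what shows in the picture. A call takes as long as a camera call. They do not tell look-alikes from the thing itself.
- optics.look_for(camera, name): "location" ([x, y, z] in m, in world coordinates, good to about 4 mm: the middle of the surface that is visible of it).
The state is a dict: "time_s": time; "joints": joint angles; "qd": joint speeds; "joint_torque": joint torques, N m; "tcp_pos": TCP position; "eef_rot": TCP orientation; "contact_force": force on the tool from outside, world axes, zero at the start; "moment": the same for the moment, N m; "gripper_width": finger opening in m; "gripper_force": force on a finger pad.
Only numpy, scipy, OpenCV 4.12 (cv2) and the standard library are available. Lean on these libraries where they do the work, as an engineer would, in place of code of your own. Each camera call takes 0.05 s, during which the arm holds its last target. There are 200 camera calls.

## Working session

There is one attempt and no reset: what is moved stays moved. The work goes in short steps, Python scripts to look and compute and a tool call to move; the robot and the scene stay as the last step left them, time stands still between calls to the robot, and variables do not carry over. Pictures are saved under pics/ and viewed, at most 10 in all, crops included, and the job is handed in when it is done.

Besides the shell and the picture viewer there is one more tool, called after "Request:" in YAML: its name, and indented under it one key for each argument. send_rows: Moves the arm, as the interface text tells. Shift numbers are shares of 150 mm and turn numbers shares of 90 degrees, none past 1 either way. Its arguments: {"type":"object","properties":{"moves":{"type":"array"},"newtons":{"type":"number"}},"required":["moves"]}

```bash
mkdir -p pics
python3 - <<'E'
from plant import get_state, optics, order
import cv2
s=get_state(); print({k:s[k] for k in('time_s','tcp_pos','eef_rot','gripper_width')})
for c in('scene','side'):
    d=optics.capture(c); cv2.imwrite(f'pics/{c}0.png',d['img'][:,:,::-1]); print(c,d['origin'],d['attitude'],d['intrinsics'])
    for n in('bin','bucket','lid','mat','scoop','scoop_grip','scoop_lip','ice0','pitcher','beans','cup'):
        print(n,[( [round(float(x),3) for x in r['location']],round(r['p'],2)) for r in optics.look_for(c,n)][:6])
E
```

```text
{'time_s': 0.0, 'tcp_pos': array([ 6.74500927e-01, -6.84106696e-05,  2.25584541e-01]), 'eef_rot': array([ 1.79901328e+02, -1.20490360e-02, -9.00067933e+01]), 'gripper_width': 0.08788396669423337}
scene [1.32258962 0.40809807 1.06740135] [-140.03984031   -0.67722313  115.10905797] [[605.67429796   0.         318.93494914]
 [  0.         605.67429796 238.48219558]
 [  0.           0.           1.        ]]
bin [([0.426, 0.367, 0.033], 0.61), ([0.449, 0.275, 0.021], 0.56)]
bucket [([0.467, -0.326, 0.051], 0.88)]
lid [([0.459, -0.004, 0.016], 0.64)]
mat [([0.7, -0.124, 0.003], 0.9)]
scoop [([0.671, -0.071, 0.011], 0.65)]
scoop_grip [([0.675, -0.07, 0.012], 0.68)]
scoop_lip [([0.676, -0.076, 0.016], 0.79), ([0.699, -0.126, 0.004], 0.66)]
ice0 [([0.429, 0.367, 0.031], 0.77), ([0.472, 0.34, 0.032], 0.71), ([0.496, 0.454, 0.026], 0.69), ([0.586, 0.253, 0.027], 0.61), ([0.432, 0.335, 0.029], 0.56), ([0.394, 0.454, 0.026], 0.56)]
pitcher [([0.736, 0.215, 0.059], 0.94)]
beans [([0.683, 0.384, 0.119], 0.77), ([0.472, 0.345, 0.032], 0.51)]
cup [([0.672, -0.305, 0.044], 0.82)]
side [0.45715716 0.73560394 0.81084506] [-137.07038005   -0.19317184 -172.32261645] [[502.01585909   0.         317.96366411]
 [  0.         502.01585909 245.42920229]
 [  0.           0.           1.        ]]
bin [([0.446, 0.278, 0.002], 0.74)]
bucket []
lid [([0.449, 0.009, 0.021], 0.58)]
mat [([0.652, -0.051, 0.007], 0.75)]
scoop [([0.674, -0.074, 0.011], 0.65)]
scoop_grip [([0.475, -0.295, 0.055], 0.69), ([0.673, -0.075, 0.011], 0.61)]
scoop_lip [([0.667, -0.07, 0.006], 0.92), ([0.657, -0.274, 0.04], 0.52)]
ice0 [([0.418, 0.365, 0.031], 0.82), ([0.492, 0.459, 0.025], 0.8), ([0.467, 0.38, 0.033], 0.76), ([0.381, 0.455, 0.029], 0.74), ([0.469, 0.345, 0.034], 0.72), ([0.582, 0.259, 0.024], 0.54)]
pitcher [([0.729, 0.225, 0.064], 0.62)]
beans [([0.641, 0.405, 0.128], 0.79)]
cup [([0.658, -0.275, 0.04], 0.78)]
```

View pics/scene0.png

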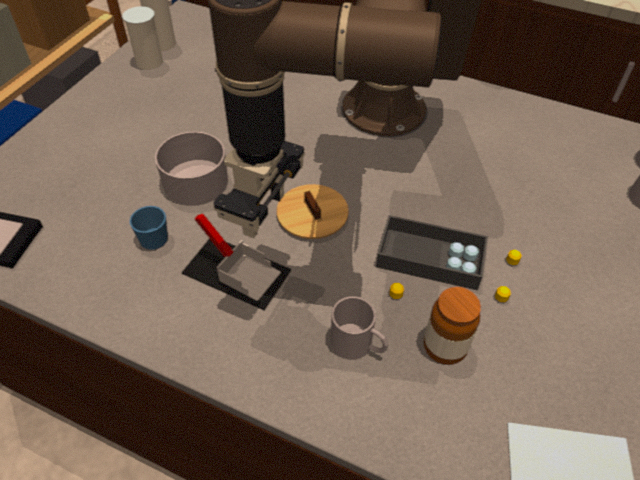

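View pics/side0.png

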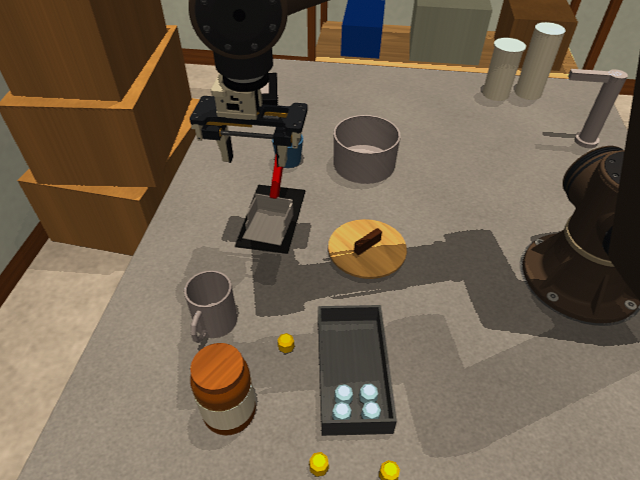

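```bash
cat > h.py <<'E'
import numpy as np, cv2
from scipy.spatial.transform import Rotation as R
from plant import get_state, optics, order
def cap(c,save=None):
    d=optics.capture(c); d['M']=R.from_euler('xyz',d['attitude'],degrees=True).as_matrix()
    if save: cv2.imwrite(f'pics/{save}.png',d['img'][:,:,::-1])
    return d
def ray(d,uv,z):
    v=d['M']@np.linalg.solve(d['intrinsics'],[uv[0],uv[1],1.]); o=np.array(d['origin'])
    return o+v*(z-o[2])/v[2]
def proj(d,P):
    q=(np.atleast_2d(P)-d['origin'])@d['M']@d['intrinsics'].T
    return q[:,:2]/q[:,2:]
def panel(img,x0,y0,w,h,k):
    p=cv2.resize(img[y0:y0+h,x0:x0+w],None,fx=k,fy=k,interpolation=cv2.INTER_CUBIC)[:300,:400]
    o=np.zeros((300,400,3),np.uint8); o[:p.shape[0],:p.shape[1]]=p
    for x in range(-x0%10,w,10): cv2.line(o,(int(x*k),0),(int(x*k),8 if (x+x0)%50 else 18),(0,255,0),1)
    for y in range(-y0%10,h,10): cv2.line(o,(0,int(y*k)),(8 if (y+y0)%50 else 18,int(y*k)),(0,255,0),1)
    return o
E
python3 - <<'E'
from h import *
a=cap('scene');b=cap('side')
A,B=a['img'],b['img']
o=np.vstack([np.hstack([panel(A,368,210,130,95,3),panel(B,300,300,140,140,2.1)]),np.hstack([panel(A,178,205,130,104,2.85),panel(B,220,150,140,105,2.85)])])
cv2.imwrite('pics/comp.png',o[:,:,::-1])
for n,d,(x0,y0,x1,y1) in(('scene',a,(270,180,355,245)),('side',b,(320,215,412,285))):
    hsv=cv2.cvtColor(d['img'],cv2.COLOR_RGB2HSV); m=((hsv[...,0]<25)&(hsv[...,0]>8)&(hsv[...,1]>110)&(hsv[...,2]>60)).astype(np.uint8)
    k=np.zeros_like(m);k[y0:y1,x0:x1]=m[y0:y1,x0:x1]
    cs,_=cv2.findContours(k,0,2); c=max(cs,key=cv2.contourArea); h=cv2.convexHull(c)
    P=np.array([ray(d,p,0.018)[:2] for p in c[:,0]]); e=cv2.minEnclosingCircle(P.astype(np.float32))
    print(n,'lid',e,cv2.contourArea(c));
E
```

```text
scene lid ((0.44881150126457214, -0.004808842204511166), 0.08755926787853241) 3032.0
side lid ((0.44867369532585144, -0.005425243638455868), 0.08705571293830872) 3596.0
```

View pics/comp.png

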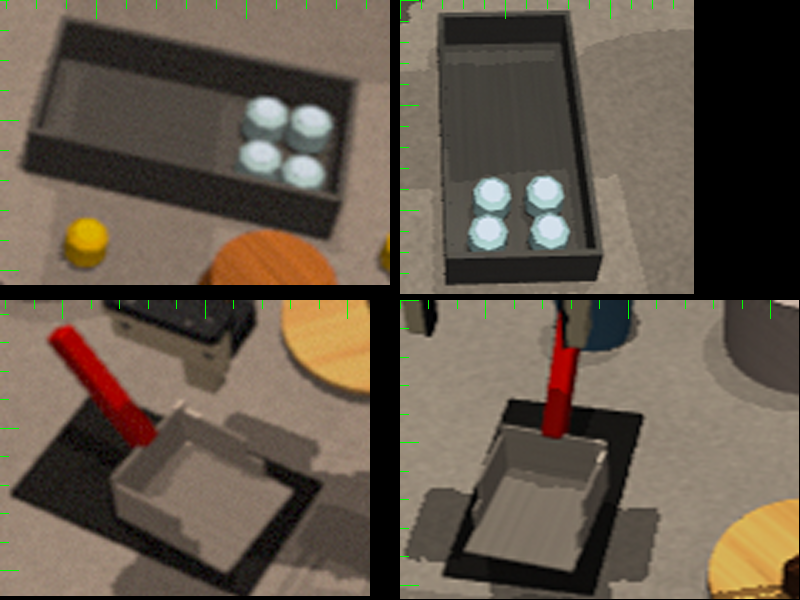

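Run:
```python
from h import *
from scipy.optimize import least_squares as LS
C={c:cap(c) for c in('scene','side')}
def fit(name,obs,x0):
    def f(p):
        c,s=np.cos(p[2]),np.sin(p[2]);r=[]
        for cam,k,off,L in obs:
            for uv,(X,Y,Z) in L:
                r+=list(proj(C[cam],[p[0]+c*X-s*Y,p[1]+s*X+c*Y,Z])[0]-(np.array(uv)/k+off))
        return np.array(r)
    q=LS(f,x0,loss='soft_l1'); print(name,q.x[:2].round(4),np.degrees(q.x[2]).round(2),'res',f(q.x).round(1))
a,b,H=.1125,.059,.048
fit('bin',[('scene',3,(368,210),[((67,19),(-a,b,H)),((357,79),(a,b,H)),((26,130),(-a,-b,H)),((340,198),(a,-b,H)),((24,170),(-a,-b,0)),((332,236),(a,-b,0))]),
 ('side',2.1,(300,300),[((40,14),(-a,-b,H)),((171,12),(-a,b,H)),((201,250),(a,b,H)),((45,259),(a,-b,H)),((47,284),(a,-b,0)),((199,279),(a,b,0))])],[.43,.33,1.57])
a,b,H=.105,.06,.006
fit('mat',[('scene',2.85,(178,205),[((12,193),(-a,-b,H)),((92,98),(-a,b,H)),((322,187),(a,b,H)),((245,295),(a,-b,H))]),
 ('side',2.85,(220,150),[((110,100),(-a,-b,H)),((243,114),(-a,b,H)),((193,295),(a,b,H)),((44,274),(a,-b,H))])],[.68,-.1,1.57])
H=.0085
fit('scoop',[('scene',2.85,(178,205),[((294,190),(.05,.044,H)),((230,272),(.05,-.044,H)),((183,105),(-.05,.044,.054)),((113,187),(-.05,-.044,.054)),((62,30),(-.121,0,.132))]),
 ('side',2.85,(220,150),[((174,271),(.05,.044,H)),((65,254),(.05,-.044,H)),((102,127),(-.05,-.044,.054)),((209,140),(-.05,.044,.054))])],[.68,-.08,1.57])
t=np.linspace(0,2*np.pi,90)
def fb(p):
    r=[]
    for cam,e in(('scene',(157.5,225.5,134)),('side',(333,399,118))):
        q=proj(C[cam],np.c_[p[0]+.082*np.cos(t),p[1]+.082*np.sin(t),0*t+.095])
        r+=[q[:,0].min()-e[0],q[:,0].max()-e[1],q[:,1].min()-e[2]]
    return np.array(r)
q=LS(fb,[.46,-.32]);print('bucket',q.x,fb(q.x).round(1))
t=proj
for z in(.035,):
    for cam,k,off,L in(('scene',3,(368,210),[(267,106),(312,116),(261,150),(303,168)]),('side',2.1,(300,300),[(91,192),(145,191),(88,230),(150,230)])):
        print('ice',[ray(C[cam],np.array(u)/k+off,z)[:2].round(3) for u in L])
print(get_state()['time_s'])
```

```text
bin [0.4516 0.287 ] 99.26 res [-3.  -2.   0.  -0.7 -0.4 -0.1  0.   0.9 -1.6  0.1 -2.2  1.5 -0.7 -0.4
  0.  -0.7  2.1  2.8  1.   0.4 -0.2  0.9 -0.5  1.4]
mat [ 0.6726 -0.0821] 88.4 res [-1.7 -0.3  0.7 -4.4  0.7 -2.1  0.3  0.9 -1.2 -0.3  0.1  0.   0.3 -0.4
 -1.3  0.3]
scoop [ 0.6726 -0.0453] 84.15 res [ 0.3 -0.3 -0.3 -0.4  0.  -2.3 -0.  -3.5 -1.1  0.1 -0.2  1.1 -0.2  0.2
 -0.7 -0.  -0.9  1.6]
bucket [ 0.47805269 -0.30505441] [-0.7  1.7 -1.3 -1.2  0.  -1.3]
ice [array([0.42 , 0.336]), array([0.414, 0.368]), array([0.461, 0.344]), array([0.464, 0.376])]
ice [array([0.465, 0.343]), array([0.423, 0.336]), array([0.464, 0.374]), array([0.417, 0.368])]
1.4
```

Request:
send_rows:
  moves:
    - {"slide": [0.2,0.01,0.06],"turn": 0.01,"gripper": 1}
    - {"slide": [0.45,0.03,0.15],"turn": 0.02,"gripper": 1}
    - {"slide": [0.7,0.04,0.25],"turn": 0.03,"gripper": 1}
    - {"slide": [0.887,0.053,0.313],"turn": 0.041,"gripper": 1}
    - {"slide": [0.887,0.053,0.313],"turn": 0.041,"gripper": 1}
  newtons: 40

```text
time_s: 1.82
tcp_pos: [0.6649, -0.1375, 0.1768]
eef_rot: [179.7, -0.0, -94.0]
contact_force: [0.2, 1.0, -0.8]
gripper_width: 0.0876
gripper_force: 0.0
```

Run:
```python
from h import *
s=get_state();print(s['time_s'],s['tcp_pos'],s['eef_rot'])
for c in('scene','side','wrist'):
    d=cap(c,'r1'+c); g=d['img'].astype(int); m=((g[...,0]>90)&(g[...,1]<50)&(g[...,2]<50)).astype(np.uint8)
    n,l,st,ce=cv2.connectedComponentsWithStats(m); i=1+np.argmax(st[1:,4]); p=np.argwhere(l==i)[:,::-1].astype(np.float32)
    print(c,st[i],cv2.minAreaRect(p), d['origin'])
    if c=='wrist':
        v=cv2.fitLine(p,2,0,.01,.01).ravel(); 
        print(v,[ray(d,(v[2]+t*v[0],v[3]+t*v[1]),.094) for t in(-40,0,40)],d['attitude'])
```

```text
1.8167 [ 0.66486837 -0.13753098  0.17679685] [ 1.79748282e+02 -3.20704809e-02 -9.39809102e+01]
scene [197 214  36  42 358] ((214.58200073242188, 234.1498565673828), (50.605201721191406, 7.919348239898682), 51.8427734375) [1.32258962 0.40809807 1.06740135]
side [270 150  13  48 292] ((275.88555908203125, 173.25540161132812), (6.741241931915283, 47.817874908447266), 8.61564826965332) [0.45715716 0.73560394 0.81084506]
wrist [ 308  195   31   86 2246] ((323.0, 237.5), (85.0, 30.0), 90.0) [ 0.66170377 -0.21544389  0.33716056]
[ 7.8093044e-02 -9.9694610e-01  3.2180453e+02  2.3468031e+02] [array([ 0.66882823, -0.11405519,  0.094     ]), array([ 0.66470037, -0.14345096,  0.094     ]), array([ 0.66083995, -0.17094223,  0.094     ])] [ 1.62739919e+02 -1.28505121e-02  1.76185873e+02]
```

View pics/r1wrist.png

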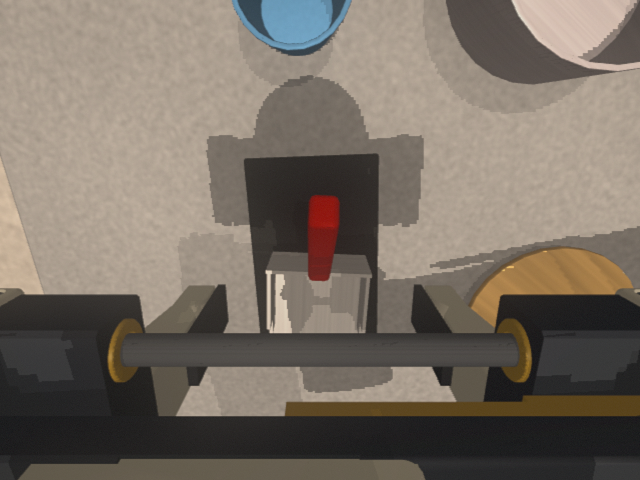

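Run:
```python
from h import *
d=cap('wrist'); s=get_state(); print(s['time_s'],s['tcp_pos'],s['eef_rot'])
print(ray(d,(320,281),.055),ray(d,(323,195),.125),ray(d,(323,203),.139))
# mat/back wall edges
for uv in((246,159),(378,154)): print('mat back',ray(d,uv,.006))
for uv in((267,274),(371,272)): print('backwall?',ray(d,uv,.054))
for uv in((275,254),(360,254)): print('backwall top far',ray(d,uv,.054))
```

```text
2.0167 [ 0.66741995 -0.13272819  0.18004585] [-1.79958020e+02  2.47628024e-03 -9.36750791e+01]
[ 0.66991193 -0.09065661  0.055     ] [ 0.66274195 -0.17545994  0.125     ] [ 0.66297933 -0.17360917  0.139     ]
mat back [ 0.72891597 -0.19008939  0.006     ]
mat back [ 0.61254405 -0.18682512  0.006     ]
backwall? [ 0.71346699 -0.09936409  0.054     ]
backwall? [ 0.62722546 -0.09556278  0.054     ]
backwall top far [ 0.70506094 -0.11646808  0.054     ]
backwall top far [ 0.63581221 -0.11197275  0.054     ]
```

Request:
send_rows:
  moves:
    - {"slide": [0.02,0.012,0.2],"turn": 0,"gripper": 1}
    - {"slide": [0.02,0.012,0.4],"turn": 0,"gripper": 1}
    - {"slide": [0.02,0.012,0.6],"turn": 0,"gripper": 1}
    - {"slide": [0.02,0.012,0.687],"turn": 0,"gripper": 1}
    - {"slide": [0.02,0.012,0.687],"turn": 0,"gripper": 1}

```text
time_s: 2.43
tcp_pos: [0.6632, -0.1344, 0.0732]
eef_rot: [179.7, 0.0, -93.6]
contact_force: [-0.9, 0.3, 0.6]
gripper_width: 0.0879
gripper_force: 0.0
```

Request:
send_rows:
  moves:
    - {"slide": [0,0,0],"turn": 0,"gripper": 1}
    - {"slide": [0,0,0],"turn": 0,"gripper": 0}
    - {"slide": [0,0,0],"turn": 0,"gripper": 0}
    - {"slide": [0,0,0],"turn": 0,"gripper": 0}
    - {"slide": [0,0,0],"turn": 0,"gripper": 0}
  newtons: 40

```text
time_s: 2.85
tcp_pos: [0.6657, -0.1358, 0.0779]
eef_rot: [-179.9, 0.0, -93.7]
contact_force: [0.8, 0.1, 0.1]
gripper_width: 0.0663
gripper_force: 0.0
```

Request:
send_rows:
  moves:
    - {"slide": [0,0,0],"turn": 0,"gripper": 0}
    - {"slide": [0,0,0],"turn": 0,"gripper": 0}
    - {"slide": [0,0,0],"turn": 0,"gripper": 0}
    - {"slide": [0,0,0],"turn": 0,"gripper": 0}
    - {"slide": [0,0,0],"turn": 0,"gripper": 0}

```text
time_s: 3.27
tcp_pos: [0.665, -0.136, 0.0765]
eef_rot: [180.0, -0.0, -93.7]
contact_force: [0.0, -0.6, 0.6]
gripper_width: 0.0332
gripper_force: 0.0
```

```bash
cat >> h.py <<'E'
def tgt(start,*ts):
    """start,targets (x,y,z,yaw): slide/turn of each target from the previous"""
    for t in ts:
        c,s=np.cos(np.radians(start[3])),np.sin(np.radians(start[3])); dx,dy=t[0]-start[0],t[1]-start[1]
        print(t,'slide',np.round(np.array([c*dx+s*dy,s*dx-c*dy,start[2]-t[2]])/.15,3),'turn',round(-(t[3]-start[3])/90,3)); start=t
E
python3 - <<'E'
from h import *
s=get_state();print({k:s[k] for k in('time_s','tcp_pos','eef_rot','gripper_width','gripper_force','contact_force')})
cap('scene','r2s')
# bin pose
b=np.array([.4516,.287]);th=np.radians(99.4);f=np.array([np.cos(th),np.sin(th)])
for x in(-45,57): print(x, b+f*(x-87)/1e3)
E
```

```text
{'time_s': 3.2667, 'tcp_pos': array([ 0.66501543, -0.13600004,  0.07652922]), 'eef_rot': array([ 1.79995941e+02, -1.33735772e-03, -9.36930660e+01]), 'gripper_width': 0.03316506420568072, 'gripper_force': 0.0, 'contact_force': array([ 0.04377406, -0.58500256,  0.64274446])}
-45 [0.47315903 0.15677247]
57 [0.45649978 0.25740284]
```

Request:
send_rows:
  moves:
    - {"slide": [0,0,0],"turn": 0,"gripper": 0}
    - {"slide": [0,0,0],"turn": 0,"gripper": 0}
    - {"slide": [0,0,0],"turn": 0,"gripper": 0}
    - {"slide": [0,0,0],"turn": 0,"gripper": 0}
    - {"slide": [0,0,0],"turn": 0,"gripper": 0}

```text
time_s: 3.73
tcp_pos: [0.6651, -0.1359, 0.0766]
eef_rot: [-180.0, 0.0, -93.7]
contact_force: [-0.2, -0.0, -0.2]
gripper_width: 0.0178
gripper_force: 39.4
```

Request:
send_rows:
  moves:
    - {"slide": [0,0,-0.07],"turn": 0,"gripper": 0}
    - {"slide": [0,0,-0.2],"turn": 0,"gripper": 0}
    - {"slide": [0,0,-0.33],"turn": 0,"gripper": 0}
    - {"slide": [0,0,-0.4],"turn": 0,"gripper": 0}
    - {"slide": [0,0,-0.4],"turn": 0,"gripper": 0}

```text
time_s: 4.15
tcp_pos: [0.6666, -0.1361, 0.14]
eef_rot: [-179.7, 0.0, -93.7]
contact_force: [-0.1, -0.1, -1.7]
gripper_width: 0.0176
gripper_force: 39.5
```

Run:
```python
from h import *
a=cap('scene');b=cap('side')
s=get_state();print({k:s[k] for k in('time_s','tcp_pos','eef_rot','gripper_width','gripper_force','contact_force')})
A,B=a['img'],b['img']
o=np.vstack([np.hstack([panel(A,178,175,130,104,2.85),panel(B,210,120,140,105,2.85)])])
cv2.imwrite('pics/comp2.png',o[:,:,::-1])
```

```text
{'time_s': 4.25, 'tcp_pos': array([ 0.66483128, -0.13578877,  0.13653354]), 'eef_rot': array([-1.79982852e+02,  2.91886603e-02, -9.37063724e+01]), 'gripper_width': 0.017749917068844667, 'gripper_force': 39.54255759716034, 'contact_force': array([-0.75548071,  0.16853371, -2.60671283])}
```

View pics/comp2.png

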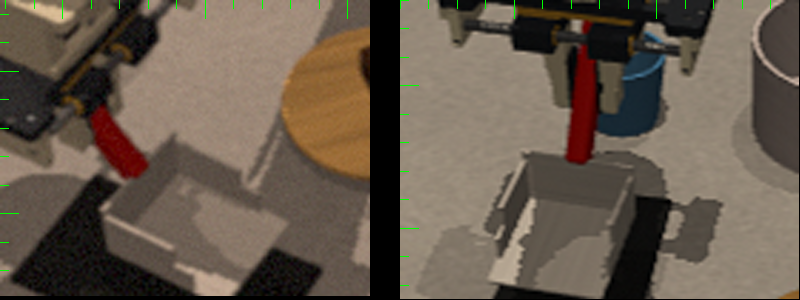

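```bash
cat >> h.py <<'E'
def scoopfit(C,obs,tcp,yaw):
    """obs: (cam,[(px,py)],[(X,Y,Z) scoop frame]); fit grip offset (along, up) and pitch (+ = lip down) in grip"""
    from scipy.optimize import least_squares
    c,s=np.cos(np.radians(yaw)),np.sin(np.radians(yaw))
    def W(p,X):
        a,u,t,l=p; X=np.array(X)-np.array([-.085,0,.084])
        x=X[0]*np.cos(t)+X[2]*np.sin(t)+a; z=-X[0]*np.sin(t)+X[2]*np.cos(t)+u; y=X[1]+l
        return [tcp[0]+c*x-s*y,tcp[1]+s*x+c*y,tcp[2]+.019+z]
    f=lambda p:np.concatenate([proj(C[k],W(p,X))[0]-uv for k,uvs,Xs in obs for uv,X in zip(uvs,Xs)])
    q=least_squares(f,[0,0,0,0],loss='soft_l1'); print('along,up mm',q.x[:2]*1e3,'pitch',np.degrees(q.x[2]),'lat',q.x[3]*1e3,'res',f(q.x).round(1)); return W,q.x
E
python3 - <<'E'
from h import *
C={c:cap(c) for c in('scene','side')}
P=lambda L,o:[np.array(u)/2.85+o for u in L]
bl,br,ll,lr=(-.05,.044,.048),(-.05,-.044,.048),(.05,.044,.002),(.05,-.044,.002)
scoopfit(C,[('scene',P([(177,136),(103,210),(288,226)],(178,175)),[bl,br,ll]),('side',P([(236,163),(126,153),(220,297),(88,289)],(210,120)),[bl,br,ll,lr])],[.665,-.136,.1365],86.3)
cap('wrist')
for n in('scoop_lip','scoop'): print(n,optics.look_for('side',n)[:2],optics.look_for('scene',n)[:2])
E
```

```text
along,up mm [ 5.78458084 -3.85605583] pitch 3.3129543942233988 lat 1.4605399084986521 res [-1.6 -2.5  0.1 -0.1 -0.  -1.  -0.3  1.8 -0.9  0.1 -4.5  2.8  1.8 -0.3]
scoop_lip [{'location': [0.6663, -0.0716, 0.0696], 'p': 0.61}] [{'location': [0.6727, -0.0663, 0.0701], 'p': 0.98}]
scoop [{'location': [0.672, -0.0763, 0.0686], 'p': 0.61}] [{'location': [0.671, -0.0624, 0.0664], 'p': 0.87}]
```

Run:
```python
from h import *
b=np.array([.4516,.287]);th=np.radians(99.4);f=np.array([np.cos(th),np.sin(th)])
p=lambda x:tuple((b+f*(x-87)/1e3).round(4))
S=(.665,-.136,.1370,-93.7)
tgt(S,(.62,-.06,.20,-88),(.54,.06,.20,-82),(*p(-36),.19,-80.6),(*p(-36),.10,-80.6),(*p(-36),.078,-80.6)); print(p(-36),p(57))
```

```text
(0.62, -0.06, 0.2, -88) slide [-0.486  0.332 -0.42 ] turn -0.063
(0.54, 0.06, 0.2, -82) slide [-0.818  0.505  0.   ] turn -0.067
(np.float64(0.4717), np.float64(0.1657), 0.19, -80.6) slide [-0.761  0.353  0.067] turn -0.016
(np.float64(0.4717), np.float64(0.1657), 0.1, -80.6) slide [ 0.  -0.   0.6] turn -0.0
(np.float64(0.4717), np.float64(0.1657), 0.078, -80.6) slide [ 0.    -0.     0.147] turn -0.0
(np.float64(0.4717), np.float64(0.1657)) (np.float64(0.4565), np.float64(0.2574))
```

Request:
send_rows:
  moves:
    - {"slide": [-0.04,0.03,-0.2],"turn": 0,"gripper": 0}
    - {"slide": [-0.15,0.1,-0.36],"turn": -0.02,"gripper": 0}
    - {"slide": [-0.29,0.2,-0.42],"turn": -0.04,"gripper": 0}
    - {"slide": [-0.42,0.29,-0.42],"turn": -0.063,"gripper": 0}
    - {"slide": [-0.486,0.332,-0.42],"turn": -0.063,"gripper": 0}

```text
time_s: 5.02
tcp_pos: [0.6192, -0.0583, 0.2005]
eef_rot: [-179.9, 0.0, -87.9]
contact_force: [-0.9, 0.4, -1.5]
gripper_width: 0.0179
gripper_force: 39.7
```

Request:
send_rows:
  moves:
    - {"slide": [-0.13,0.08,0],"turn": -0.02,"gripper": 0}
    - {"slide": [-0.31,0.19,0],"turn": -0.04,"gripper": 0}
    - {"slide": [-0.49,0.3,0],"turn": -0.06,"gripper": 0}
    - {"slide": [-0.67,0.41,0],"turn": -0.067,"gripper": 0}
    - {"slide": [-0.818,0.505,0],"turn": -0.067,"gripper": 0}

```text
time_s: 5.43
tcp_pos: [0.5389, 0.0612, 0.1991]
eef_rot: [180.0, -0.0, -82.0]
contact_force: [-0.5, 0.9, -1.5]
gripper_width: 0.0176
gripper_force: 39.7
```

Request:
send_rows:
  moves:
    - {"slide": [-0.18,0.09,0.02],"turn": -0.01,"gripper": 0}
    - {"slide": [-0.36,0.17,0.04],"turn": -0.016,"gripper": 0}
    - {"slide": [-0.54,0.25,0.05],"turn": -0.016,"gripper": 0}
    - {"slide": [-0.7,0.32,0.067],"turn": -0.016,"gripper": 0}
    - {"slide": [-0.761,0.353,0.067],"turn": -0.016,"gripper": 0}

```text
time_s: 5.85
tcp_pos: [0.4702, 0.1675, 0.1889]
eef_rot: [180.0, -0.0, -80.5]
contact_force: [-0.6, -0.1, -1.9]
gripper_width: 0.0177
gripper_force: 39.7
```

Run:
```python
from h import *
cap('wrist');a=cap('scene');b=cap('side');w=cap('wrist')
s=get_state();print({k:s[k] for k in('time_s','tcp_pos','eef_rot','gripper_width','contact_force')})
o=np.vstack([np.hstack([panel(a['img'],355,140,150,150,2),panel(b['img'],290,230,140,210,1.43)]),np.hstack([cv2.resize(w['img'],(400,300)),np.zeros((300,400,3),np.uint8)])])
cv2.imwrite('pics/comp3.png',o[:,:,::-1])
```

```text
{'time_s': 6.05, 'tcp_pos': array([0.47187508, 0.16558348, 0.18942354]), 'eef_rot': array([ 1.79990704e+02, -2.31170866e-02, -8.05154205e+01]), 'gripper_width': 0.01757175178049687, 'contact_force': array([-0.11414172, -0.26271423, -2.08921897])}
```

View pics/comp3.png

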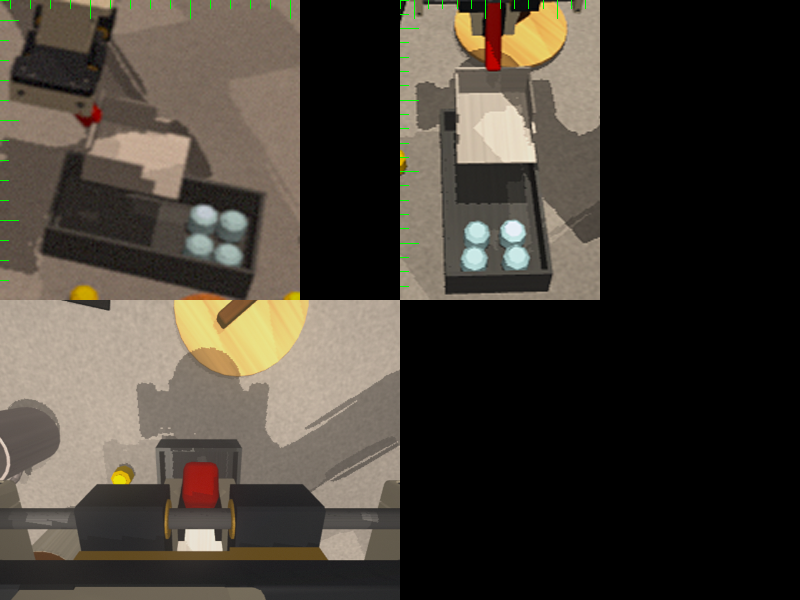

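Run:
```python
from h import *
C={c:cap(c) for c in('scene','side','wrist')}
s=get_state();t=s['tcp_pos'];print(t)
P,Q=[(450,208),(445,238)],[(329.9,343.3),(384.4,346.1)]
# stereo triangulation of lip corners
def tri(u1,u2):
    A=[];B=[]
    for d,u in((C['scene'],u1),(C['side'],u2)):
        v=d['M']@np.linalg.solve(d['intrinsics'],[*u,1.]);v/=np.linalg.norm(v);M=np.eye(3)-np.outer(v,v);A.append(M);B.append(M@d['origin'])
    return np.linalg.lstsq(np.vstack(A),np.hstack(B),rcond=None)[0]
L=[tri(P[0],Q[1]),tri(P[1],Q[0])];print('lip',L)
th=np.radians(99.5);f=np.array([np.cos(th),np.sin(th)]);m=(L[0]+L[1])/2-t;n=np.array([-f[1],f[0]])
print('lip from tcp: fwd,lat,z',f@m[:2],n@m[:2],m[2])
for uv in((253,226),(386,224)): print('bin -x corner',ray(C['wrist'],uv,.048))
b=np.array([.4516,.287]);g=np.array([np.cos(np.radians(99.26)),np.sin(np.radians(99.26))]);k=np.array([-g[1],g[0]])
print('model',b-g*.1125+k*.059,b-g*.1125-k*.059)
```

```text
[0.47218361 0.164955   0.18937985]
lip [array([0.4065458 , 0.30015146, 0.12407763]), array([0.49341386, 0.31368073, 0.12956887])]
lip from tcp: fwd,lat,z 0.1436788651898504 -0.0015310688566351864 -0.06255659643983918
bin -x corner [0.52765361 0.17409755 0.048     ]
bin -x corner [0.41760879 0.15409094 0.048     ]
model [0.41147179 0.16647209] [0.52793405 0.18546004]
```

Request:
send_rows:
  moves:
    - {"slide": [-0.053,0,0.05],"turn": 0,"gripper": 0}
    - {"slide": [-0.053,0,0.2],"turn": 0,"gripper": 0}
    - {"slide": [-0.053,0,0.4],"turn": 0,"gripper": 0}
    - {"slide": [-0.053,0,0.55],"turn": 0,"gripper": 0}
    - {"slide": [-0.053,0,0.6],"turn": 0,"gripper": 0}

```text
time_s: 6.62
tcp_pos: [0.4687, 0.1719, 0.0959]
eef_rot: [179.7, -0.1, -80.7]
contact_force: [-0.5, -1.3, -1.5]
gripper_width: 0.0177
gripper_force: 39.7
```

Request:
send_rows:
  moves:
    - {"slide": [0,0,0.04],"turn": 0,"gripper": 0}
    - {"slide": [0,0,0.08],"turn": 0,"gripper": 0}
    - {"slide": [0,0,0.11],"turn": 0,"gripper": 0}
    - {"slide": [0,0,0.14],"turn": 0,"gripper": 0}
    - {"slide": [0,0,0.147],"turn": 0,"gripper": 0}

```text
time_s: 7.03
tcp_pos: [0.4706, 0.1736, 0.0774]
eef_rot: [-180.0, 0.0, -80.6]
contact_force: [-0.7, 0.4, -1.9]
gripper_width: 0.018
gripper_force: 39.7
```

Request:
send_rows:
  moves:
    - {"slide": [0,0,0],"turn": 0,"gripper": 0}
    - {"slide": [0,0,0.007],"turn": 0,"gripper": 0}
    - {"slide": [0,0,0.013],"turn": 0,"gripper": 0}
    - {"slide": [0,0,0.013],"turn": 0,"gripper": 0}
    - {"slide": [0,0,0.013],"turn": 0,"gripper": 0}

```text
time_s: 7.45
tcp_pos: [0.4707, 0.1737, 0.0758]
eef_rot: [-180.0, 0.0, -80.5]
contact_force: [-0.4, -0.1, -0.9]
gripper_width: 0.0176
gripper_force: 39.7
```

Request:
send_rows:
  moves:
    - {"slide": [0,0,0.004],"turn": 0,"gripper": 0}
    - {"slide": [0,0,0.007],"turn": 0,"gripper": 0}
    - {"slide": [0,0,0.007],"turn": 0,"gripper": 0}
    - {"slide": [0,0,0.007],"turn": 0,"gripper": 0}
    - {"slide": [0,0,0.007],"turn": 0,"gripper": 0}

```text
time_s: 7.87
tcp_pos: [0.4708, 0.1735, 0.0754]
eef_rot: [-179.9, 0.0, -80.5]
contact_force: [-2.3, -1.7, 8.5]
gripper_width: 0.0177
gripper_force: 39.7
```

Request:
send_rows:
  moves:
    - {"slide": [0,0,0.004],"turn": 0,"gripper": 0}
    - {"slide": [0,0,0.007],"turn": 0,"gripper": 0}
    - {"slide": [0,0,0.007],"turn": 0,"gripper": 0}
    - {"slide": [0,0,0.007],"turn": 0,"gripper": 0}
    - {"slide": [0,0,0.007],"turn": 0,"gripper": 0}

```text
time_s: 8.28
tcp_pos: [0.471, 0.1733, 0.0752]
eef_rot: [-179.9, -0.0, -80.5]
contact_force: [-4.8, -4.8, 17.3]
gripper_width: 0.0178
gripper_force: 39.8
```

Run:
```python
from h import *
a=cap('scene');b=cap('side')
s=get_state();print({k:s[k] for k in('time_s','tcp_pos','contact_force','moment')})
o=np.hstack([panel(a['img'],368,210,130,95,3),panel(b['img'],300,300,140,140,2.1)])
cv2.imwrite('pics/comp4.png',o[:,:,::-1])
```

```text
{'time_s': 8.3833, 'tcp_pos': array([0.47100804, 0.17330015, 0.07525214]), 'contact_force': array([-4.06215487, -4.94693124, 16.48548554]), 'moment': array([-1.22925298,  1.74795554,  0.04327203])}
```

View pics/comp4.png

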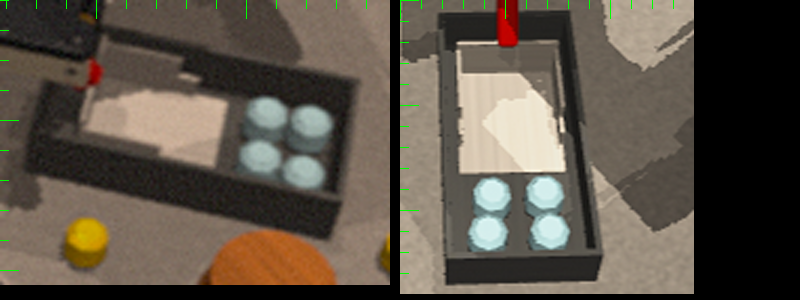

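Request:
send_rows:
  moves:
    - {"slide": [-0.04,0,-0.006],"turn": 0,"gripper": 0}
    - {"slide": [-0.09,0,-0.006],"turn": 0,"gripper": 0}
    - {"slide": [-0.14,0,-0.006],"turn": 0,"gripper": 0}
    - {"slide": [-0.19,0,-0.006],"turn": 0,"gripper": 0}
    - {"slide": [-0.24,0,-0.006],"turn": 0,"gripper": 0}

```text
time_s: 8.8
tcp_pos: [0.4652, 0.209, 0.0754]
eef_rot: [-179.9, -0.1, -80.5]
contact_force: [0.7, -6.0, 9.7]
gripper_width: 0.018
gripper_force: 39.9
```

Request:
send_rows:
  moves:
    - {"slide": [-0.05,0,0],"turn": 0,"gripper": 0}
    - {"slide": [-0.1,0,0],"turn": 0,"gripper": 0}
    - {"slide": [-0.15,0,0],"turn": 0,"gripper": 0}
    - {"slide": [-0.2,0,0],"turn": 0,"gripper": 0}
    - {"slide": [-0.24,0,0],"turn": 0,"gripper": 0}

```text
time_s: 9.22
tcp_pos: [0.4593, 0.2445, 0.0754]
eef_rot: [-179.9, -0.1, -80.5]
contact_force: [1.3, -8.3, 10.0]
gripper_width: 0.0179
gripper_force: 39.9
```

Run:
```python
from h import *
a=cap('scene');b=cap('side')
s=get_state();print({k:s[k] for k in('time_s','tcp_pos','contact_force','moment')})
o=np.hstack([panel(a['img'],368,210,130,95,3),panel(b['img'],300,300,140,140,2.1)])
cv2.imwrite('pics/comp5.png',o[:,:,::-1])
```

```text
{'time_s': 9.3167, 'tcp_pos': array([0.45930336, 0.24543577, 0.07536892]), 'contact_force': array([-1.26666665, -1.64451545,  9.50027873]), 'moment': array([-0.61135645,  0.42395137,  0.02028095])}
```

View pics/comp5.png

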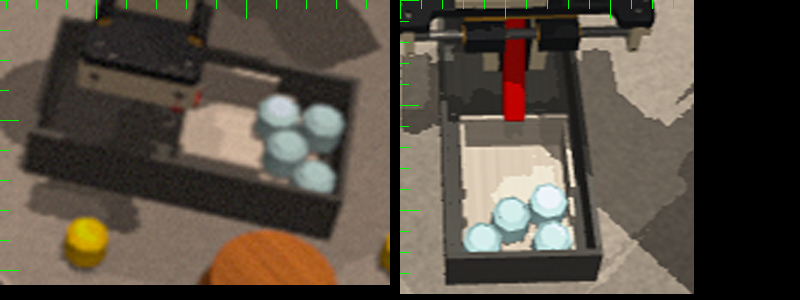

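Request:
send_rows:
  moves:
    - {"slide": [-0.02,0,0],"turn": 0,"gripper": 0}
    - {"slide": [-0.035,0,0],"turn": 0,"gripper": 0}
    - {"slide": [-0.05,0,0],"turn": 0,"gripper": 0}
    - {"slide": [-0.06,0,0],"turn": 0,"gripper": 0}
    - {"slide": [-0.06,0,0],"turn": 0,"gripper": 0}

```text
time_s: 9.73
tcp_pos: [0.4578, 0.2533, 0.0754]
eef_rot: [-179.9, -0.0, -80.5]
contact_force: [1.3, -6.3, 10.2]
gripper_width: 0.0177
gripper_force: 39.9
```

Request:
send_rows:
  moves:
    - {"slide": [-0.01,0,0],"turn": 0,"gripper": 0}
    - {"slide": [-0.02,0,0],"turn": 0,"gripper": 0}
    - {"slide": [-0.025,0,0],"turn": 0,"gripper": 0}
    - {"slide": [-0.025,0,0],"turn": 0,"gripper": 0}
    - {"slide": [-0.025,0,0],"turn": 0,"gripper": 0}

```text
time_s: 10.15
tcp_pos: [0.4572, 0.2567, 0.0754]
eef_rot: [-179.9, -0.1, -80.5]
contact_force: [0.2, -6.4, 9.9]
gripper_width: 0.0183
gripper_force: 39.9
```

Request:
send_rows:
  moves:
    - {"slide": [-0.01,0,0],"turn": 0,"gripper": 0}
    - {"slide": [-0.02,0,0],"turn": 0,"gripper": 0}
    - {"slide": [-0.027,0,0],"turn": 0,"gripper": 0}
    - {"slide": [-0.027,0,0],"turn": 0,"gripper": 0}
    - {"slide": [-0.027,0,0],"turn": 0,"gripper": 0}

```text
time_s: 10.57
tcp_pos: [0.4569, 0.2577, 0.0758]
eef_rot: [-180.0, -0.3, -80.5]
contact_force: [7.0, -20.7, 16.7]
gripper_width: 0.0179
gripper_force: 39.8
```

Run:
```python
from h import *
a=cap('scene');b=cap('side')
s=get_state();print({k:s[k] for k in('time_s','tcp_pos','contact_force','moment')})
o=np.hstack([panel(a['img'],400,210,100,75,4),panel(b['img'],310,360,100,75,4)])
cv2.imwrite('pics/comp6.png',o[:,:,::-1])
```

```text
{'time_s': 10.6667, 'tcp_pos': array([0.45687696, 0.25765968, 0.07571564]), 'contact_force': array([  7.1473925 , -21.55437507,  15.27123055]), 'moment': array([-6.85363951, -2.83208652, -0.05505653])}
```

View pics/comp6.png

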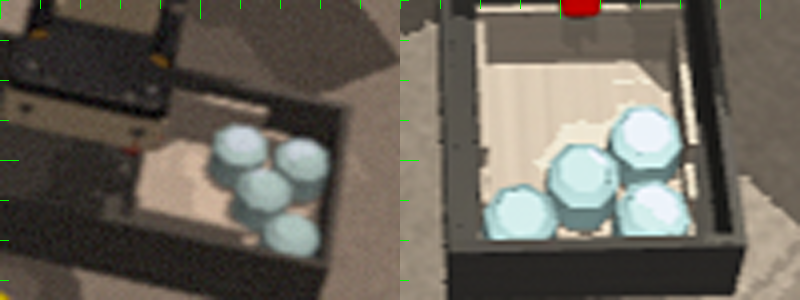

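Request:
send_rows:
  moves:
    - {"slide": [0.01,0,0],"turn": 0,"gripper": 0}
    - {"slide": [0.02,0,-0.007],"turn": 0,"gripper": 0}
    - {"slide": [0.022,0,-0.015],"turn": 0,"gripper": 0}
    - {"slide": [0.022,0,-0.03],"turn": 0,"gripper": 0}
    - {"slide": [0.022,0,-0.05],"turn": 0,"gripper": 0}
  newtons: 60

```text
time_s: 11.08
tcp_pos: [0.4557, 0.2575, 0.0813]
eef_rot: [179.9, -0.1, -80.5]
contact_force: [0.8, -0.6, -2.8]
gripper_width: 0.0177
gripper_force: 59.9
```

Request:
send_rows:
  moves:
    - {"slide": [0,0,-0.03],"turn": 0,"gripper": 0}
    - {"slide": [0,0,-0.07],"turn": 0,"gripper": 0}
    - {"slide": [0,0,-0.12],"turn": 0,"gripper": 0}
    - {"slide": [0,0,-0.18],"turn": 0,"gripper": 0}
    - {"slide": [0,0,-0.25],"turn": 0,"gripper": 0}

```text
time_s: 11.5
tcp_pos: [0.4562, 0.2577, 0.1201]
eef_rot: [180.0, -0.0, -80.5]
contact_force: [-0.1, -1.7, -2.3]
gripper_width: 0.0177
gripper_force: 59.9
```

Request:
send_rows:
  moves:
    - {"slide": [0,0,-0.08],"turn": 0,"gripper": 0}
    - {"slide": [0,0,-0.17],"turn": 0,"gripper": 0}
    - {"slide": [0,0,-0.26],"turn": 0,"gripper": 0}
    - {"slide": [0,0,-0.34],"turn": 0,"gripper": 0}
    - {"slide": [0,0,-0.4],"turn": 0,"gripper": 0}

```text
time_s: 11.92
tcp_pos: [0.4571, 0.2588, 0.1819]
eef_rot: [-179.8, 0.1, -80.5]
contact_force: [0.6, -0.9, -2.8]
gripper_width: 0.0176
gripper_force: 59.9
```

Request:
send_rows:
  moves:
    - {"slide": [0,0,-0.04],"turn": 0,"gripper": 0}
    - {"slide": [0,0,-0.08],"turn": 0,"gripper": 0}
    - {"slide": [0,0,-0.11],"turn": 0,"gripper": 0}
    - {"slide": [0,0,-0.13],"turn": 0,"gripper": 0}
    - {"slide": [0,0,-0.133],"turn": 0,"gripper": 0}

```text
time_s: 12.33
tcp_pos: [0.4565, 0.258, 0.1996]
eef_rot: [-180.0, 0.0, -80.5]
contact_force: [-0.7, -0.6, -2.3]
gripper_width: 0.0175
gripper_force: 59.9
```

Run:
```python
from h import *
a=cap('scene');b=cap('side')
s=get_state();print({k:s[k] for k in('time_s','tcp_pos','eef_rot','contact_force','moment')})
for c in('scene','side'): print(c,[(np.round(r['location'],3),round(r['p'],2)) for r in optics.look_for(c,'ice0')])
o=np.hstack([panel(a['img'],380,150,130,100,3),panel(b['img'],290,330,140,110,2.7)])
cv2.imwrite('pics/comp7.png',o[:,:,::-1])
```

```text
{'time_s': 12.4333, 'tcp_pos': array([0.4562725 , 0.25777616, 0.19895224]), 'eef_rot': array([ 1.79972617e+02, -1.30872096e-02, -8.05544950e+01]), 'contact_force': array([ 0.38593179, -0.10591966, -2.07703629]), 'moment': array([-0.19843026, -0.04494462,  0.02337661])}
scene [(array([0.428, 0.338, 0.157]), 0.7), (array([0.451, 0.359, 0.157]), 0.69), (array([0.471, 0.38 , 0.158]), 0.68), (array([0.496, 0.455, 0.029]), 0.67), (array([0.393, 0.452, 0.025]), 0.55), (array([0.418, 0.378, 0.159]), 0.51), (array([0.588, 0.253, 0.026]), 0.44)]
side [(array([0.416, 0.378, 0.154]), 0.92), (array([0.578, 0.261, 0.024]), 0.84), (array([0.492, 0.463, 0.024]), 0.61), (array([0.379, 0.456, 0.028]), 0.61), (array([0.465, 0.394, 0.155]), 0.57), (array([0.416, 0.344, 0.156]), 0.56)]
```

View pics/comp7.png

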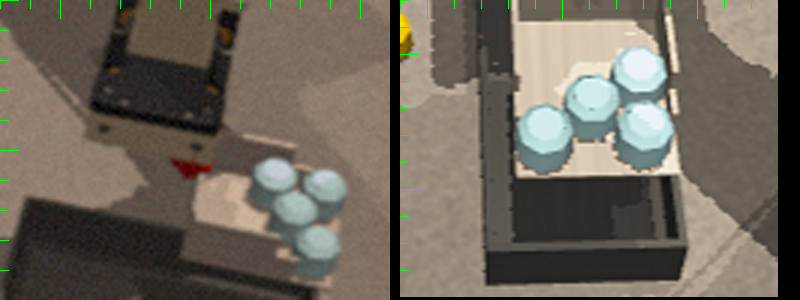

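Request:
send_rows:
  moves:
    - {"slide": [0.013,0.001,0],"turn": 0,"gripper": 0}
    - {"slide": [0.04,0.004,0],"turn": 0,"gripper": 0}
    - {"slide": [0.08,0.009,0],"turn": 0,"gripper": 0}
    - {"slide": [0.133,0.015,0],"turn": 0,"gripper": 0}
    - {"slide": [0.2,0.022,0],"turn": 0,"gripper": 0}

```text
time_s: 12.95
tcp_pos: [0.458, 0.227, 0.1992]
eef_rot: [180.0, -0.0, -80.5]
contact_force: [-0.2, 0.2, -2.1]
gripper_width: 0.0176
gripper_force: 59.9
```

Request:
send_rows:
  moves:
    - {"slide": [0.08,0.009,0],"turn": 0,"gripper": 0}
    - {"slide": [0.173,0.019,0],"turn": 0,"gripper": 0}
    - {"slide": [0.28,0.031,0],"turn": 0,"gripper": 0}
    - {"slide": [0.393,0.044,0],"turn": 0,"gripper": 0}
    - {"slide": [0.513,0.057,0],"turn": 0,"gripper": 0}

```text
time_s: 13.37
tcp_pos: [0.4621, 0.1486, 0.1994]
eef_rot: [-180.0, 0.0, -80.6]
contact_force: [0.1, 0.2, -2.0]
gripper_width: 0.018
gripper_force: 59.9
```

Request:
send_rows:
  moves:
    - {"slide": [0.147,0.016,0],"turn": 0,"gripper": 0}
    - {"slide": [0.3,0.034,0],"turn": 0,"gripper": 0}
    - {"slide": [0.46,0.052,0],"turn": 0,"gripper": 0}
    - {"slide": [0.62,0.07,0],"turn": 0,"gripper": 0}
    - {"slide": [0.787,0.088,0],"turn": 0,"gripper": 0}

```text
time_s: 13.78
tcp_pos: [0.4682, 0.0297, 0.1995]
eef_rot: [-180.0, 0.0, -80.6]
contact_force: [0.6, 1.1, -3.2]
gripper_width: 0.018
gripper_force: 59.9
```

Request:
send_rows:
  moves:
    - {"slide": [0.167,0.019,0],"turn": 0,"gripper": 0}
    - {"slide": [0.333,0.037,0],"turn": 0,"gripper": 0}
    - {"slide": [0.5,0.056,0],"turn": 0,"gripper": 0}
    - {"slide": [0.667,0.075,0],"turn": 0,"gripper": 0}
    - {"slide": [0.833,0.093,0],"turn": 0,"gripper": 0}

```text
time_s: 14.2
tcp_pos: [0.4747, -0.096, 0.1995]
eef_rot: [-180.0, 0.0, -80.6]
contact_force: [0.8, -0.4, -1.9]
gripper_width: 0.0177
gripper_force: 59.9
```

Request:
send_rows:
  moves:
    - {"slide": [0.167,0.019,0],"turn": 0,"gripper": 0}
    - {"slide": [0.333,0.037,0],"turn": 0,"gripper": 0}
    - {"slide": [0.5,0.056,0],"turn": 0,"gripper": 0}
    - {"slide": [0.667,0.075,0],"turn": 0,"gripper": 0}
    - {"slide": [0.833,0.093,0],"turn": 0,"gripper": 0}

```text
time_s: 14.62
tcp_pos: [0.4812, -0.2215, 0.1995]
eef_rot: [-180.0, -0.0, -80.6]
contact_force: [1.1, -0.0, -3.3]
gripper_width: 0.0175
gripper_force: 59.9
```

Request:
send_rows:
  moves:
    - {"slide": [0.167,0.019,0],"turn": 0,"gripper": 0}
    - {"slide": [0.333,0.037,0],"turn": 0,"gripper": 0}
    - {"slide": [0.493,0.055,0],"turn": 0,"gripper": 0}
    - {"slide": [0.647,0.072,0],"turn": 0,"gripper": 0}
    - {"slide": [0.787,0.088,0],"turn": 0,"gripper": 0}

```text
time_s: 15.03
tcp_pos: [0.4874, -0.3402, 0.1993]
eef_rot: [-180.0, -0.0, -80.6]
contact_force: [0.4, -0.3, -2.3]
gripper_width: 0.0174
gripper_force: 59.9
```

Request:
send_rows:
  moves:
    - {"slide": [0.1,0.011,0],"turn": 0,"gripper": 0}
    - {"slide": [0.173,0.019,0],"turn": 0,"gripper": 0}
    - {"slide": [0.227,0.025,0],"turn": 0,"gripper": 0}
    - {"slide": [0.253,0.028,0],"turn": 0,"gripper": 0}
    - {"slide": [0.26,0.029,0],"turn": 0,"gripper": 0}

```text
time_s: 15.45
tcp_pos: [0.4903, -0.3775, 0.1992]
eef_rot: [180.0, 0.0, -80.6]
contact_force: [0.2, 0.6, -1.5]
gripper_width: 0.018
gripper_force: 59.9
```

```bash
cat >> h.py <<'E'
def stat(cams=('scene','side'),names=('ice0','scoop_lip','bucket')):
    s=get_state()
    for c in cams:
        cap(c,f"t{s['time_s']:.2f}{c}")
        for n in names: print(c,n,[(np.round(r['location'],3).tolist(),round(r['p'],2)) for r in optics.look_for(c,n)][:7])
    print({k:np.round(s[k],3).tolist() for k in('time_s','tcp_pos','eef_rot','contact_force','moment','gripper_width')})
E
python3 -c "
from h import *
stat(('scene','side','wrist'))"
```

```text
scene ice0 [([0.455, -0.255, 0.157], 0.71), ([0.589, 0.255, 0.028], 0.61), ([0.507, -0.25, 0.156], 0.6), ([0.497, 0.454, 0.03], 0.48), ([0.481, -0.277, 0.158], 0.44), ([0.395, 0.453, 0.026], 0.44), ([0.503, -0.3, 0.041], 0.26)]
scene scoop_lip [([0.491, -0.331, 0.15], 0.8)]
scene bucket [([0.503, -0.301, 0.044], 0.83)]
side ice0 [([0.447, -0.254, 0.151], 0.76), ([0.495, 0.461, 0.03], 0.54), ([0.479, -0.265, 0.157], 0.53), ([0.378, 0.454, 0.032], 0.52), ([0.578, 0.259, 0.023], 0.49), ([0.503, -0.237, 0.151], 0.48), ([0.454, -0.288, 0.156], 0.43)]
side scoop_lip [([0.483, -0.331, 0.159], 0.92)]
side bucket [([0.478, -0.259, 0.05], 0.71)]
wrist ice0 [([0.481, -0.283, 0.148], 0.86), ([0.464, -0.297, 0.159], 0.57)]
wrist scoop_lip [([0.492, -0.406, 0.256], 0.78)]
wrist bucket [([0.484, -0.349, 0.003], 0.95)]
{'time_s': 15.45, 'tcp_pos': [0.49, -0.378, 0.199], 'eef_rot': [179.995, 0.006, -80.583], 'contact_force': [0.233, 0.566, -1.457], 'moment': [-0.166, -0.072, -0.024], 'gripper_width': 0.018}
```

Request:
send_rows:
  moves:
    - {"slide": [0,0,0],"turn": 0,"gripper": 0}
    - {"slide": [0,0,0],"turn": 0,"gripper": 0}
    - {"slide": [0,0,0],"turn": 0,"gripper": 0}
    - {"slide": [0,0,0],"turn": 0,"gripper": 0}
    - {"slide": [0,0,0],"turn": 0,"gripper": 0}
  newtons: 20

```text
time_s: 16.47
tcp_pos: [0.4906, -0.3771, 0.1992]
eef_rot: [180.0, 0.0, -80.6]
contact_force: [-0.9, 0.2, -2.4]
gripper_width: 0.018
gripper_force: 20.0
```

Request:
send_rows:
  moves:
    - {"slide": [0,0,0],"turn": 0,"gripper": 0}
    - {"slide": [0,0,0],"turn": 0,"gripper": 0}
    - {"slide": [0,0,0],"turn": 0,"gripper": 0}
    - {"slide": [0,0,0],"turn": 0,"gripper": 0}
    - {"slide": [0,0,0],"turn": 0,"gripper": 0}
  newtons: 12

```text
time_s: 16.88
tcp_pos: [0.4906, -0.3771, 0.1993]
eef_rot: [-180.0, 0.0, -80.6]
contact_force: [-0.3, -0.2, -1.3]
gripper_width: 0.0178
gripper_force: 12.0
```

```bash
python3 -c "
from h import *
stat()"
```

```text
scene ice0 [([0.588, 0.255, 0.028], 0.76), ([0.392, 0.454, 0.03], 0.71), ([0.481, -0.274, 0.157], 0.68), ([0.496, 0.454, 0.029], 0.68), ([0.454, -0.256, 0.156], 0.64), ([0.503, -0.248, 0.157], 0.57)]
scene scoop_lip [([0.492, -0.329, 0.149], 0.72), ([0.482, -0.273, 0.156], 0.41)]
scene bucket [([0.501, -0.303, 0.042], 0.69)]
side ice0 [([0.493, 0.459, 0.026], 0.89), ([0.58, 0.259, 0.023], 0.78), ([0.499, -0.239, 0.153], 0.67), ([0.38, 0.458, 0.027], 0.53), ([0.476, -0.264, 0.152], 0.52), ([0.444, -0.253, 0.15], 0.48)]
side scoop_lip [([0.485, -0.332, 0.157], 0.65)]
side bucket [([0.476, -0.261, 0.048], 0.97), ([0.447, -0.255, 0.15], 0.41)]
{'time_s': 16.883, 'tcp_pos': [0.491, -0.377, 0.199], 'eef_rot': [-179.998, 0.001, -80.554], 'contact_force': [-0.342, -0.231, -1.283], 'moment': [-0.215, 0.024, 0.01], 'gripper_width': 0.018}
```

Request:
send_rows:
  moves:
    - {"slide": [0,0,0],"turn": 0,"gripper": 0}
    - {"slide": [0,0,0],"turn": 0,"gripper": 0}
    - {"slide": [0,0,0],"turn": 0,"gripper": 0}
    - {"slide": [0,0,0],"turn": 0,"gripper": 0}
    - {"slide": [0,0,0],"turn": 0,"gripper": 0}
  newtons: 8

```text
time_s: 17.7
tcp_pos: [0.4906, -0.3772, 0.1993]
eef_rot: [-180.0, -0.0, -80.6]
contact_force: [0.2, -0.3, -2.3]
gripper_width: 0.018
gripper_force: 8.0
```

```bash
python3 -c "
from h import *
stat(('side',),('ice0','scoop_lip'))"
```

```text
side ice0 [([0.453, -0.293, 0.106], 0.73), ([0.508, -0.273, 0.104], 0.65), ([0.58, 0.258, 0.025], 0.65), ([0.378, 0.456, 0.03], 0.62), ([0.493, 0.461, 0.024], 0.59)]
side scoop_lip [([0.485, -0.362, 0.131], 0.69), ([0.473, -0.259, 0.055], 0.28)]
{'time_s': 17.7, 'tcp_pos': [0.491, -0.377, 0.199], 'eef_rot': [-179.999, -0.004, -80.553], 'contact_force': [0.237, -0.259, -2.323], 'moment': [-0.16, -0.026, 0.029], 'gripper_width': 0.018}
```

Request:
send_rows:
  moves:
    - {"slide": [0,0,0],"turn": 0,"gripper": 0}
    - {"slide": [0,0,0],"turn": 0,"gripper": 0}
    - {"slide": [0,0,0],"turn": 0,"gripper": 0}
    - {"slide": [0,0,0],"turn": 0,"gripper": 0}
    - {"slide": [0,0,0],"turn": 0,"gripper": 0}
  newtons: 6

```text
time_s: 18.27
tcp_pos: [0.4906, -0.3771, 0.1993]
eef_rot: [-180.0, -0.0, -80.5]
contact_force: [0.0, 0.9, -1.3]
gripper_width: 0.0178
gripper_force: 6.0
```

```bash
python3 -c "
from h import *
stat(('side',),('ice0','scoop_lip'))"
```

```text
side ice0 [([0.495, 0.461, 0.026], 0.77), ([0.38, 0.456, 0.026], 0.69), ([0.58, 0.259, 0.024], 0.68)]
side scoop_lip [([0.485, -0.352, 0.113], 0.89)]
{'time_s': 18.267, 'tcp_pos': [0.491, -0.377, 0.199], 'eef_rot': [-179.998, -0.001, -80.548], 'contact_force': [0.032, 0.935, -1.315], 'moment': [-0.026, -0.034, -0.029], 'gripper_width': 0.018}
```

Request:
send_rows:
  moves:
    - {"slide": [0,0,0],"turn": 0,"gripper": 0}
    - {"slide": [0,0,0],"turn": 0,"gripper": 0}
    - {"slide": [0,0,0],"turn": 0,"gripper": 0}
    - {"slide": [0,0,0],"turn": 0,"gripper": 0}
    - {"slide": [0,0,0],"turn": 0,"gripper": 0}
  newtons: 40

```text
time_s: 18.83
tcp_pos: [0.4906, -0.3771, 0.1993]
eef_rot: [180.0, 0.0, -80.6]
contact_force: [-0.3, -0.5, -1.5]
gripper_width: 0.0183
gripper_force: 40.0
```

```bash
python3 -c "
from h import *
stat(('scene','side','wrist'))
d=cap('side');g=d['img'].astype(int);h=cv2.cvtColor(d['img'],cv2.COLOR_RGB2HSV)
m=(h[...,0]>85)&(h[...,0]<105)&(h[...,2]>100)&(h[...,1]>20)
n,l,st,ce=cv2.connectedComponentsWithStats(m.astype(np.uint8));print([(s[:5].tolist()) for s in st[1:] if s[4]>15])
for c in ('scene','wrist'):
    d=cap(c);h=cv2.cvtColor(d['img'],cv2.COLOR_RGB2HSV);m=(h[...,0]>85)&(h[...,0]<105)&(h[...,2]>100)&(h[...,1]>20)
    n,l,st,ce=cv2.connectedComponentsWithStats(m.astype(np.uint8));print(c,[(s[:5].tolist()) for s in st[1:] if s[4]>15])
"
```

```text
scene ice0 [([0.587, 0.256, 0.029], 0.77), ([0.392, 0.452, 0.029], 0.56), ([0.496, 0.456, 0.028], 0.55)]
scene scoop_lip [([0.484, -0.346, 0.112], 0.65)]
scene bucket [([0.503, -0.294, 0.048], 0.97), ([0.683, 0.387, 0.12], 0.24)]
side ice0 [([0.381, 0.455, 0.028], 0.7), ([0.494, 0.459, 0.026], 0.56), ([0.578, 0.258, 0.022], 0.51)]
side scoop_lip [([0.484, -0.352, 0.114], 0.79)]
side bucket [([0.473, -0.257, 0.052], 0.69)]
wrist ice0 [([0.43, -0.363, 0.03], 0.69)]
wrist scoop_lip [([0.489, -0.378, 0.15], 0.91)]
wrist bucket [([0.479, -0.361, 0.051], 0.68)]
{'time_s': 18.833, 'tcp_pos': [0.491, -0.377, 0.199], 'eef_rot': [179.998, 0.0, -80.553], 'contact_force': [-0.339, -0.465, -1.464], 'moment': [-0.054, -0.007, -0.044], 'gripper_width': 0.018}
[[272, 129, 31, 19, 86], [378, 145, 10, 6, 37]]
scene [[130, 206, 36, 27, 97]]
wrist [[45, 234, 95, 87, 1955], [359, 234, 33, 27, 302]]
```

Request:
send_rows:
  moves:
    - {"slide": [0,0,-0.08],"turn": 0,"gripper": 0}
    - {"slide": [0,0,-0.2],"turn": 0,"gripper": 0}
    - {"slide": [0,0,-0.35],"turn": 0,"gripper": 0}
    - {"slide": [0,0,-0.48],"turn": 0,"gripper": 0}
    - {"slide": [0,0,-0.5],"turn": 0,"gripper": 0}

```text
time_s: 20.0
tcp_pos: [0.4919, -0.3781, 0.2784]
eef_rot: [-179.8, -0.2, -80.5]
contact_force: [0.2, 0.6, -1.0]
gripper_width: 0.0183
gripper_force: 40.0
```

```bash
python3 -c "
from h import *
tgt((.4905,-.377,.2745,-80.55),(.56,-.28,.2745,-87),(.63,-.16,.2745,-92.5),(.672,-.073,.2745,-92.5))
stat(('scene','side'))
"
```

```text
(0.56, -0.28, 0.2745, -87) slide [-0.562 -0.563  0.   ] turn 0.072
(0.63, -0.16, 0.2745, -92.5) slide [-0.774 -0.508  0.   ] turn 0.061
(0.672, -0.073, 0.2745, -92.5) slide [-0.592 -0.254  0.   ] turn -0.0
scene ice0 [([0.492, 0.457, 0.028], 0.75), ([0.585, 0.254, 0.027], 0.62), ([0.391, 0.456, 0.029], 0.61), ([0.686, 0.385, 0.12], 0.37)]
scene scoop_lip [([0.489, -0.345, 0.194], 0.66)]
scene bucket [([0.479, -0.315, 0.05], 0.88)]
side ice0 [([0.492, 0.46, 0.027], 0.9), ([0.38, 0.456, 0.03], 0.71), ([0.578, 0.258, 0.022], 0.64), ([0.436, -0.35, 0.032], 0.62)]
side scoop_lip [([0.483, -0.353, 0.189], 0.85)]
side bucket [([0.49, -0.355, 0.188], 0.63), ([0.478, -0.283, 0.054], 0.61)]
{'time_s': 20.0, 'tcp_pos': [0.492, -0.378, 0.278], 'eef_rot': [-179.754, -0.229, -80.528], 'contact_force': [0.234, 0.584, -1.001], 'moment': [-0.164, -0.124, 0.017], 'gripper_width': 0.018}
```

Request:
send_rows:
  moves:
    - {"slide": [-0.06,-0.06,0],"turn": 0.01,"gripper": 0}
    - {"slide": [-0.19,-0.19,0],"turn": 0.03,"gripper": 0}
    - {"slide": [-0.34,-0.34,0],"turn": 0.05,"gripper": 0}
    - {"slide": [-0.48,-0.48,0],"turn": 0.072,"gripper": 0}
    - {"slide": [-0.562,-0.563,0],"turn": 0.072,"gripper": 0}

```text
time_s: 20.82
tcp_pos: [0.5613, -0.278, 0.2735]
eef_rot: [180.0, 0.0, -87.1]
contact_force: [-0.4, -1.1, -1.7]
gripper_width: 0.0179
gripper_force: 40.0
```

Request:
send_rows:
  moves:
    - {"slide": [-0.12,-0.08,0],"turn": 0.02,"gripper": 0}
    - {"slide": [-0.29,-0.19,0],"turn": 0.04,"gripper": 0}
    - {"slide": [-0.46,-0.3,0],"turn": 0.061,"gripper": 0}
    - {"slide": [-0.63,-0.41,0],"turn": 0.061,"gripper": 0}
    - {"slide": [-0.774,-0.508,0],"turn": 0.061,"gripper": 0}

```text
time_s: 21.23
tcp_pos: [0.6307, -0.1584, 0.2736]
eef_rot: [180.0, 0.0, -92.5]
contact_force: [1.1, -1.9, -1.7]
gripper_width: 0.0178
gripper_force: 40.0
```

Request:
send_rows:
  moves:
    - {"slide": [-0.15,-0.06,0],"turn": 0,"gripper": 0}
    - {"slide": [-0.35,-0.15,0],"turn": 0,"gripper": 0}
    - {"slide": [-0.5,-0.21,0],"turn": 0,"gripper": 0}
    - {"slide": [-0.592,-0.254,0],"turn": 0,"gripper": 0}
    - {"slide": [-0.592,-0.254,0],"turn": 0,"gripper": 0}

```text
time_s: 21.65
tcp_pos: [0.6732, -0.0705, 0.273]
eef_rot: [179.9, 0.0, -92.4]
contact_force: [-0.2, 0.0, -2.2]
gripper_width: 0.0183
gripper_force: 40.0
```

```bash
python3 -c "
from h import *
stat(('scene','side','wrist'))
d=cap('side');g=d['img'].astype(int)
# pan silhouette: print light-grey mask extents below gripper via difference from first picture
a=cv2.imread('pics/side0.png')[:,:,::-1].astype(int)
m=(abs(g-a).sum(2)>60).astype(np.uint8);q=proj(d,[[.672,-.073,.2745],[.672,-.03,.13],[.63,-.03,.13],[.71,-.03,.13]]);print(q.round(0))
x0,x1=int(q[:,0].min()-10),int(q[:,0].max()+10)
for y in range(int(q[0,1]),int(q[:,1].max())+60,8): print(y,''.join('#' if v else '.' for v in m[y,x0-10:x1+10:2]))
"
```

```text
scene ice0 [([0.497, 0.457, 0.029], 0.68), ([0.391, 0.456, 0.028], 0.52), ([0.59, 0.255, 0.028], 0.5)]
scene scoop_lip [([0.678, -0.034, 0.189], 0.91)]
scene bucket [([0.506, -0.362, 0.052], 0.83)]
side ice0 [([0.494, 0.461, 0.027], 0.84), ([0.379, 0.459, 0.03], 0.71), ([0.435, -0.348, 0.031], 0.63), ([0.578, 0.26, 0.024], 0.52)]
side scoop_lip [([0.668, -0.043, 0.186], 0.78)]
side bucket [([0.478, -0.294, 0.055], 0.69)]
wrist ice0 [([0.444, -0.253, 0.03], 0.48)]
wrist scoop_lip [([0.67, -0.075, 0.225], 0.93)]
wrist bucket [([0.5, -0.244, 0.054], 0.66), ([0.442, -0.252, 0.032], 0.37)]
{'time_s': 21.65, 'tcp_pos': [0.673, -0.07, 0.273], 'eef_rot': [179.927, 0.002, -92.372], 'contact_force': [-0.179, 0.007, -2.177], 'moment': [-0.097, -0.003, -0.002], 'gripper_width': 0.018}
[[262. 118.]
 [263. 191.]
 [283. 192.]
 [245. 189.]]
118 ############...########################
126 ##.....#######..#######################
134 ######################################.
142 ####....#############################..
150 ####....##################.#..#........
158 ####...#################.###.#.........
166 .....##################..###...........
174 .....######.###########.######.........
182 ......###############..#####...........
190 .....####.#####.############...........
198 ......########.##########.#######......
206 .....#############################.....
214 ...###############################....#
222 .#########.######################.....#
230 ########...####################.....###
238 #######..#####################.......##
246 #......................................
```

Run:
```python
from h import *
a=cv2.imread('pics/side0.png')[:,:,::-1]; A=cv2.imread('pics/scene0.png')[:,:,::-1]
hs=lambda i:cv2.cvtColor(np.ascontiguousarray(i),cv2.COLOR_RGB2HSV)
print('ice side',hs(a)[388:396:3,340:348:3].reshape(-1,3).tolist(),'scene',hs(A)[248:254:3,453:459:3].reshape(-1,3).tolist(),'bucket',hs(a)[160,360],hs(A)[160,190])
t=np.linspace(0,2*np.pi,60)
for c in('scene','side','wrist'):
    d=cap(c);h=hs(d['img']).astype(int)
    M=np.zeros(h.shape[:2],np.uint8)
    for z,r in((.095,.079),): cv2.fillPoly(M,[proj(d,np.c_[.478+r*np.cos(t),-.305+r*np.sin(t),0*t+z]).astype(np.int32)],1)
    m=((M>0)&(h[...,0]>75)&(h[...,0]<115)&(h[...,1]>12)).astype(np.uint8)
    n,l,st,ce=cv2.connectedComponentsWithStats(m)
    print(c,M.sum(),[(s.tolist(),ray(d,ce[i+1],.03)[:2].round(3).tolist()) for i,s in enumerate(st[1:]) if s[4]>12])
```

```text
ice side [[103, 26, 237], [102, 27, 234], [103, 27, 236], [102, 27, 235], [102, 27, 234], [102, 27, 235], [102, 31, 230], [104, 26, 235], [104, 26, 236]] scene [[80, 27, 191], [101, 19, 215], [82, 21, 135], [84, 29, 186]] bucket [14 49 78] [  8  63 109]
scene 2471 []
side 1978 [([377, 145, 12, 7, 59], [0.435, -0.352])]
wrist 1776 [([536, 0, 25, 5, 87], [0.447, -0.257])]
```

Request:
send_rows:
  moves:
    - {"slide": [0.12,0.02,0],"turn": 0,"gripper": 0}
    - {"slide": [0.3,0.06,0],"turn": 0,"gripper": 0}
    - {"slide": [0.5,0.1,0],"turn": 0,"gripper": 0}
    - {"slide": [0.65,0.12,0],"turn": 0,"gripper": 0}
    - {"slide": [0.73,0.142,0],"turn": 0,"gripper": 0}

```text
time_s: 22.87
tcp_pos: [0.6455, -0.1838, 0.2743]
eef_rot: [180.0, -0.0, -92.6]
contact_force: [-0.5, 0.1, -2.2]
gripper_width: 0.0175
gripper_force: 40.0
```

Request:
send_rows:
  moves:
    - {"slide": [0.15,0.03,0],"turn": 0,"gripper": 0}
    - {"slide": [0.35,0.07,0],"turn": 0,"gripper": 0}
    - {"slide": [0.55,0.11,0],"turn": 0,"gripper": 0}
    - {"slide": [0.7,0.135,0],"turn": 0,"gripper": 0}
    - {"slide": [0.73,0.142,0],"turn": 0,"gripper": 0}

```text
time_s: 23.28
tcp_pos: [0.619, -0.2931, 0.2741]
eef_rot: [180.0, -0.0, -92.7]
contact_force: [1.2, 0.6, -2.2]
gripper_width: 0.0181
gripper_force: 40.0
```

Run:
```python
from h import *
cap('scene');cap('scene')
hs=lambda i:cv2.cvtColor(np.ascontiguousarray(i),cv2.COLOR_RGB2HSV)
stat(('wrist','side','scene'))
t=np.linspace(0,2*np.pi,60)
for c in('wrist',):
    d=cap(c);h=hs(d['img']).astype(int)
    m=((h[...,0]>80)&(h[...,0]<112)&(h[...,1]>12)&(h[...,1]<70)).astype(np.uint8)
    n,l,st,ce=cv2.connectedComponentsWithStats(m)
    print(c,[(s.tolist(),ray(d,ce[i+1],.03)[:2].round(3).tolist()) for i,s in enumerate(st[1:]) if s[4]>60])
```

```text
wrist ice0 [([0.44, -0.352, 0.033], 0.89), ([0.513, -0.277, 0.027], 0.88), ([0.443, -0.273, 0.033], 0.8), ([0.484, -0.273, 0.03], 0.61)]
wrist scoop_lip [([0.614, -0.292, 0.225], 0.76)]
wrist bucket [([0.451, -0.32, 0.028], 0.56), ([0.366, -0.016, 0.014], 0.31)]
side ice0 [([0.494, 0.461, 0.026], 0.87), ([0.378, 0.455, 0.028], 0.71), ([0.578, 0.26, 0.025], 0.68)]
side scoop_lip [([0.62, -0.261, 0.19], 0.77)]
side bucket [([0.477, -0.294, 0.054], 0.65)]
scene ice0 [([0.5, 0.454, 0.028], 0.75), ([0.394, 0.454, 0.029], 0.66), ([0.588, 0.254, 0.028], 0.63), ([0.43, -0.338, 0.03], 0.49)]
scene scoop_lip [([0.625, -0.256, 0.189], 0.56)]
scene bucket [([0.432, -0.296, 0.054], 0.96)]
{'time_s': 23.383, 'tcp_pos': [0.62, -0.291, 0.274], 'eef_rot': [179.983, 0.008, -92.633], 'contact_force': [0.573, 0.102, -1.194], 'moment': [0.047, -0.032, 0.021], 'gripper_width': 0.018}
wrist [([474, 122, 36, 29, 859], [0.437, -0.352]), ([230, 162, 43, 71, 1227], [0.703, -0.299]), ([401, 195, 28, 30, 672], [0.514, -0.277]), ([431, 194, 63, 31, 1301], [0.46, -0.275]), ([614, 427, 26, 21, 140], [0.216, 0.053]), ([490, 440, 37, 17, 137], [0.376, 0.068]), ([453, 443, 34, 14, 134], [0.426, 0.07]), ([428, 446, 27, 10, 82], [0.467, 0.069])]
```

Request:
send_rows:
  moves:
    - {"slide": [-0.12,-0.02,0],"turn": 0,"gripper": 0}
    - {"slide": [-0.3,-0.06,0],"turn": 0,"gripper": 0}
    - {"slide": [-0.48,-0.1,0],"turn": 0,"gripper": 0}
    - {"slide": [-0.62,-0.12,0],"turn": 0,"gripper": 0}
    - {"slide": [-0.69,-0.137,0],"turn": 0,"gripper": 0}

```text
time_s: 24.45
tcp_pos: [0.6454, -0.1853, 0.2743]
eef_rot: [-180.0, 0.0, -92.4]
contact_force: [0.5, -0.7, -1.5]
gripper_width: 0.0178
gripper_force: 40.0
```

Request:
send_rows:
  moves:
    - {"slide": [-0.14,-0.03,0.05],"turn": 0,"gripper": 0}
    - {"slide": [-0.33,-0.07,0.15],"turn": 0,"gripper": 0}
    - {"slide": [-0.52,-0.1,0.3],"turn": 0,"gripper": 0}
    - {"slide": [-0.65,-0.13,0.42],"turn": 0,"gripper": 0}
    - {"slide": [-0.69,-0.137,0.497],"turn": 0,"gripper": 0}

```text
time_s: 24.87
tcp_pos: [0.67, -0.0825, 0.1975]
eef_rot: [179.9, 0.0, -92.4]
contact_force: [-0.4, 0.2, -2.5]
gripper_width: 0.0177
gripper_force: 40.0
```

Run:
```python
from h import *
cap('side');stat(('scene','side'),('scoop_lip','mat'))
# lowest scoop pixel in side: metal-vs-mat; print grey profile down the column through scoop front
d=cap('side');g=cv2.cvtColor(d['img'],cv2.COLOR_RGB2GRAY)
for f,dn in((.135,.084),(.122,.101),(.109,.117),(.091,.130),(.07,.143),(.035,.155)):
    P=[.668+.0436*(.004+f),-.085+.004+f,.2+.0135-dn]; q=proj(d,P)[0].astype(int); print(f,dn,q,g[q[1]-10:q[1]+12:2,q[0]].tolist())
```

```text
scene scoop_lip [([0.673, -0.047, 0.108], 0.96), ([0.691, -0.085, 0.004], 0.46)]
scene mat [([0.689, -0.084, 0.007], 0.68)]
side scoop_lip [([0.669, -0.054, 0.114], 0.82)]
side mat [([0.657, -0.038, 0.005], 0.73)]
{'time_s': 24.917, 'tcp_pos': [0.669, -0.083, 0.195], 'eef_rot': [179.718, 0.016, -92.419], 'contact_force': [-1.34, 0.262, -5.175], 'moment': [0.007, 0.228, -0.011], 'gripper_width': 0.018}
0.135 0.084 [253 218] [102, 102, 102, 104, 94, 11, 10, 10, 11, 10, 9]
0.122 0.101 [255 220] [100, 99, 99, 102, 10, 9, 10, 11, 11, 9, 10]
0.109 0.117 [258 221] [105, 105, 104, 61, 12, 10, 10, 10, 10, 11, 10]
0.091 0.13 [260 220] [103, 103, 103, 118, 13, 11, 8, 8, 10, 8, 8]
0.07 0.143 [263 217] [102, 100, 100, 101, 101, 126, 10, 10, 10, 11, 10]
0.035 0.155 [268 210] [103, 103, 103, 103, 102, 101, 102, 101, 127, 111, 11]
```

Request:
send_rows:
  moves:
    - {"slide": [0,0,0.08],"turn": 0,"gripper": 0}
    - {"slide": [0,0,0.2],"turn": 0,"gripper": 0}
    - {"slide": [0,0,0.32],"turn": 0,"gripper": 0}
    - {"slide": [0,0,0.4],"turn": 0,"gripper": 0}
    - {"slide": [0,0,0.4],"turn": 0,"gripper": 0}
  newtons: 8

```text
time_s: 25.68
tcp_pos: [0.6681, -0.0854, 0.1362]
eef_rot: [179.7, -0.0, -92.6]
contact_force: [0.0, -0.2, -1.7]
gripper_width: 0.0182
gripper_force: 8.0
```

Request:
send_rows:
  moves:
    - {"slide": [0,0,0.04],"turn": 0,"gripper": 0}
    - {"slide": [0.067,0,0.067],"turn": 0,"gripper": 0}
    - {"slide": [0.153,0,0.12],"turn": 0,"gripper": 0}
    - {"slide": [0.227,0,0.167],"turn": 0,"gripper": 0}
    - {"slide": [0.293,0,0.213],"turn": 0,"gripper": 0}

```text
time_s: 26.1
tcp_pos: [0.6684, -0.1304, 0.1076]
eef_rot: [-179.9, 0.0, -92.6]
contact_force: [-0.2, 0.4, -0.7]
gripper_width: 0.0181
gripper_force: 8.0
```

```bash
python3 -c "
from h import *
stat(('scene','side'),('scoop_lip',))"
```

```text
scene scoop_lip [([0.673, -0.076, 0.03], 0.8)]
side scoop_lip [([0.668, -0.082, 0.028], 0.95)]
{'time_s': 26.1, 'tcp_pos': [0.668, -0.13, 0.108], 'eef_rot': [-179.938, 0.009, -92.551], 'contact_force': [-0.194, 0.392, -0.72], 'moment': [0.44, -0.098, -0.026], 'gripper_width': 0.018}
```

Request:
send_rows:
  moves:
    - {"slide": [0.067,0,0.06],"turn": 0,"gripper": 0}
    - {"slide": [0.133,0,0.12],"turn": 0,"gripper": 0}
    - {"slide": [0.187,0,0.167],"turn": 0,"gripper": 0}
    - {"slide": [0.24,0,0.2],"turn": 0,"gripper": 0}
    - {"slide": [0.24,0,0.2],"turn": 0,"gripper": 0}

```text
time_s: 26.72
tcp_pos: [0.6659, -0.1666, 0.0763]
eef_rot: [179.9, -0.0, -92.6]
contact_force: [1.2, 0.0, -1.2]
gripper_width: 0.0179
gripper_force: 8.0
```

```bash
python3 -c "
from h import *
stat(('scene','side'),('scoop_lip','mat'))
d=cap('side');g=cv2.cvtColor(d['img'],cv2.COLOR_RGB2GRAY)
q=proj(d,[.672,-.085,.006])[0].astype(int);print(q);cols=range(q[0]-30,q[0]+34,8)
for y in range(q[1]-40,q[1]+40,4): print(y,[int(g[y,x]) for x in cols])
"
```

```text
scene scoop_lip [([0.672, -0.092, 0.014], 0.65), ([0.444, 0.286, 0.014], 0.25)]
scene mat []
side scoop_lip [([0.665, -0.1, 0.016], 0.96)]
side mat [([0.666, -0.016, 0.005], 0.86)]
{'time_s': 26.717, 'tcp_pos': [0.666, -0.167, 0.076], 'eef_rot': [179.899, -0.02, -92.591], 'contact_force': [1.193, 0.015, -1.248], 'moment': [-0.034, 0.034, 0.039], 'gripper_width': 0.018}
[272 215]
175 [144, 105, 137, 139, 33, 49, 79, 82]
179 [136, 78, 76, 76, 29, 63, 74, 78]
183 [144, 77, 78, 80, 32, 74, 78, 79]
187 [139, 81, 92, 61, 32, 32, 82, 78]
191 [56, 82, 109, 75, 78, 75, 85, 12]
195 [64, 83, 53, 74, 74, 74, 73, 11]
199 [124, 122, 56, 74, 75, 74, 70, 10]
203 [119, 81, 55, 84, 75, 74, 100, 16]
207 [121, 19, 79, 89, 91, 92, 89, 15]
211 [124, 13, 88, 91, 90, 90, 58, 17]
215 [122, 121, 91, 87, 116, 115, 61, 33]
219 [123, 70, 90, 88, 115, 115, 53, 55]
223 [105, 132, 87, 116, 116, 116, 31, 79]
227 [24, 172, 88, 115, 114, 118, 11, 79]
231 [18, 6, 69, 116, 118, 118, 12, 80]
235 [18, 16, 8, 11, 8, 12, 13, 76]
239 [19, 10, 8, 13, 13, 13, 11, 78]
243 [20, 10, 13, 11, 13, 13, 16, 80]
247 [20, 9, 13, 13, 13, 13, 72, 76]
251 [120, 60, 76, 55, 9, 10, 79, 81]
```

Request:
send_rows:
  moves:
    - {"slide": [0,0,0.007],"turn": 0,"gripper": 0}
    - {"slide": [0,0,0.007],"turn": 0,"gripper": 0}
    - {"slide": [0,0,0.007],"turn": 0,"gripper": 0.5}
    - {"slide": [0,0,0],"turn": 0,"gripper": 0.8}
    - {"slide": [0,0,0],"turn": 0,"gripper": 0.8}
  newtons: 4

```text
time_s: 27.48
tcp_pos: [0.6668, -0.1649, 0.078]
eef_rot: [-180.0, 0.0, -92.5]
contact_force: [-0.4, 0.5, -0.4]
gripper_width: 0.0326
gripper_force: 0.0
```

Request:
send_rows:
  moves:
    - {"slide": [0,0,0],"turn": 0,"gripper": 0.8}
    - {"slide": [0,0,0],"turn": 0,"gripper": 0.8}
    - {"slide": [0,0,0],"turn": 0,"gripper": 0.8}
    - {"slide": [0,0,0],"turn": 0,"gripper": 0.8}
    - {"slide": [0,0,0],"turn": 0,"gripper": 0.8}

```text
time_s: 27.9
tcp_pos: [0.6666, -0.1649, 0.0777]
eef_rot: [-180.0, -0.0, -92.5]
contact_force: [-0.2, -0.1, 1.0]
gripper_width: 0.0656
gripper_force: 0.0
```

Request:
send_rows:
  moves:
    - {"slide": [0,0,-0.1],"turn": 0,"gripper": 0.8}
    - {"slide": [0,0,-0.3],"turn": 0,"gripper": 0.8}
    - {"slide": [0,0,-0.55],"turn": 0,"gripper": 0.8}
    - {"slide": [0,0,-0.8],"turn": 0,"gripper": 0.8}
    - {"slide": [0,0,-0.95],"turn": 0,"gripper": 0.8}

```text
time_s: 28.32
tcp_pos: [0.6678, -0.1654, 0.225]
eef_rot: [-179.7, -0.1, -92.5]
contact_force: [1.8, -0.5, 1.0]
gripper_width: 0.0702
gripper_force: 0.0
```

Run:
```python
from h import *
cap('scene');stat(('scene','side','wrist'),('scoop_lip','mat','lid','bucket','cup'))
# lid yaw: bar grip
for n,(x0,y0,x1,y1) in(('scene',(280,185,350,240)),('side',(330,220,410,280))):
    d=cap(n);h=cv2.cvtColor(d['img'],cv2.COLOR_RGB2HSV)[y0:y1,x0:x1];m=(h[...,2]<90).astype(np.uint8)
    k,l,st,ce=cv2.connectedComponentsWithStats(m)
    for i in range(1,k):
        if st[i,4]>40: print(n,st[i],ray(d,ce[i]+(x0,y0),.035)[:2]); p=np.argwhere(l==i)[:,::-1]+(x0,y0);P=np.array([ray(d,u,.04)[:2] for u in p]);w,V=np.linalg.eigh(np.cov(P.T));print('yaw',np.degrees(np.arctan2(V[1,1],V[0,1])),np.sqrt(w)*3.46)
```

```text
scene scoop_lip [([0.674, -0.1, 0.018], 0.67), ([0.7, -0.038, 0.004], 0.51)]
scene mat [([0.696, -0.036, 0.006], 0.78), ([0.733, 0.213, 0.061], 0.38)]
scene lid [([0.462, -0.002, 0.018], 0.64), ([0.734, 0.216, 0.058], 0.55)]
scene bucket []
scene cup []
side scoop_lip [([0.665, -0.105, 0.013], 0.82), ([0.478, -0.294, 0.054], 0.52)]
side mat [([0.668, -0.017, 0.008], 0.59)]
side lid [([0.448, 0.011, 0.018], 0.83)]
side bucket [([0.479, -0.293, 0.056], 0.77), ([0.448, 0.293, 0.005], 0.46)]
side cup [([0.667, -0.294, 0.048], 0.55)]
wrist scoop_lip [([0.666, -0.087, 0.009], 0.6)]
wrist mat [([0.682, -0.143, 0.009], 0.88)]
wrist lid [([0.452, -0.071, 0.018], 0.6)]
wrist bucket [([0.462, -0.299, 0.021], 0.85)]
wrist cup [([0.672, -0.308, 0.028], 0.7), ([0.451, -0.073, 0.012], 0.49)]
{'time_s': 28.367, 'tcp_pos': [0.669, -0.166, 0.229], 'eef_rot': [-179.412, -0.094, -92.472], 'contact_force': [1.685, -0.153, 4.636], 'moment': [-0.2, -0.406, -0.007], 'gripper_width': 0.07}
scene [ 24   6  17  28 236] [ 0.44726115 -0.00740929]
yaw -136.6744933778669 [0.02063391 0.08385867]
scene [  0  39  63  16 185] [0.53774868 0.02060724]
yaw 111.27745071239721 [0.03683107 0.14499779]
side [  0   0  23  16 137] [ 0.51978496 -0.04875986]
yaw 50.71527477680495 [0.02580383 0.05111562]
side [ 47   0  33  34 344] [ 0.37890918 -0.05357007]
yaw 118.49696352734998 [0.0432568  0.08874642]
side [ 24   8  28  27 390] [ 0.44833455 -0.00709408]
yaw 54.70146010439298 [0.02946908 0.08004489]
side [  0  37  75  23 242] [0.44697424 0.08315607]
yaw -176.49247820107868 [0.04543907 0.15016186]
```

Request:
send_rows:
  moves:
    - {"slide": [-0.06,0.1,-0.05],"turn": 0.03,"gripper": 0.8}
    - {"slide": [-0.2,0.3,-0.1],"turn": 0.09,"gripper": 0.8}
    - {"slide": [-0.35,0.52,-0.1],"turn": 0.15,"gripper": 0.8}
    - {"slide": [-0.5,0.75,-0.1],"turn": 0.215,"gripper": 0.8}
    - {"slide": [-0.5,0.75,-0.1],"turn": 0.215,"gripper": 0.8}

```text
time_s: 29.78
tcp_pos: [0.5522, -0.0827, 0.2358]
eef_rot: [179.9, 0.1, -112.3]
contact_force: [0.0, -1.1, 0.4]
gripper_width: 0.0701
gripper_force: 0.0
```

Request:
send_rows:
  moves:
    - {"slide": [-0.05,0.2,-0.05],"turn": 0.06,"gripper": 0.8}
    - {"slide": [-0.12,0.45,-0.1],"turn": 0.13,"gripper": 0.8}
    - {"slide": [-0.18,0.7,-0.1],"turn": 0.2,"gripper": 0.8}
    - {"slide": [-0.225,0.873,-0.1],"turn": 0.215,"gripper": 0.8}
    - {"slide": [-0.225,0.873,-0.1],"turn": 0.215,"gripper": 0.8}

```text
time_s: 30.2
tcp_pos: [0.4454, -0.0035, 0.2512]
eef_rot: [180.0, 0.1, -131.2]
contact_force: [-0.4, 0.0, 1.2]
gripper_width: 0.0702
gripper_force: 0.0
```

Run:
```python
from h import *
for _ in range(3): d=cap('wrist','lidw')
s=get_state();print(s['time_s'],s['tcp_pos'],s['eef_rot'])
h=cv2.cvtColor(d['img'],cv2.COLOR_RGB2HSV).astype(int)
t=np.linspace(0,2*np.pi,60);M=np.zeros((480,640),np.uint8);cv2.fillPoly(M,[proj(d,np.c_[.449+.075*np.cos(t),-.005+.075*np.sin(t),0*t+.018]).astype(np.int32)],1)
M[300:]=0
m=((M>0)&(h[...,2]<110)).astype(np.uint8)
k,l,st,ce=cv2.connectedComponentsWithStats(m)
for i in range(1,k):
    if st[i,4]>100:
        p=np.argwhere(l==i)[:,::-1].astype(np.float32);r=cv2.minAreaRect(p);b=cv2.boxPoints(r)
        print(st[i],r);print([ray(d,u,.048)[:2].round(4).tolist() for u in b],[ray(d,u,.018)[:2].round(4).tolist() for u in b])
wood=((h[...,0]>8)&(h[...,0]<25)&(h[...,1]>110)&(h[...,2]>60)).astype(np.uint8);wood[295:]=0
cs,_=cv2.findContours(wood,0,2);c=max(cs,key=cv2.contourArea);print(cv2.boundingRect(c))
P=np.array([ray(d,u,.018)[:2] for u in c[:,0] if u[1]<290]);
from scipy.optimize import least_squares as LS
print(LS(lambda q:np.hypot(P[:,0]-q[0],P[:,1]-q[1])-.085,[.449,-.005],loss='soft_l1',f_scale=.002).x)
```

```text
30.35 [ 0.44883381 -0.00468939  0.25091493] [-1.79950805e+02  7.90146889e-02 -1.31117845e+02]
[310 168  16  69 960] ((317.4999694824219, 201.99996948242188), (14.999998092651367, 67.99998474121094), 0.0)
[[0.4749, 0.0101], [0.4293, -0.0414], [0.4184, -0.0319], [0.4633, 0.0202]] [[0.4815, 0.0164], [0.4322, -0.0394], [0.4203, -0.0291], [0.469, 0.0273]]
(240, 118, 156, 155)
[ 0.44848024 -0.00878736]
```

Request:
send_rows:
  moves:
    - {"slide": [0,0.007,0.1],"turn": 0,"gripper": 0.8}
    - {"slide": [0,0.007,0.3],"turn": 0,"gripper": 0.8}
    - {"slide": [0,0.007,0.5],"turn": 0,"gripper": 0.8}
    - {"slide": [0,0.007,0.7],"turn": 0,"gripper": 0.8}
    - {"slide": [0,0.007,0.85],"turn": 0,"gripper": 0.8}

```text
time_s: 30.77
tcp_pos: [0.4476, -0.0052, 0.1203]
eef_rot: [179.9, -0.1, -131.3]
contact_force: [0.2, 0.3, -0.7]
gripper_width: 0.0697
gripper_force: 0.0
```

Request:
send_rows:
  moves:
    - {"slide": [0,0,0.18],"turn": 0,"gripper": 0.8}
    - {"slide": [0,0,0.35],"turn": 0,"gripper": 0.8}
    - {"slide": [0,0,0.5],"turn": 0,"gripper": 0.8}
    - {"slide": [0,0,0.6],"turn": 0,"gripper": 0.8}
    - {"slide": [0,0,0.667],"turn": 0,"gripper": 0.8}

```text
time_s: 31.18
tcp_pos: [0.4475, -0.0053, 0.0203]
eef_rot: [179.9, -0.2, -131.3]
contact_force: [1.0, 0.2, 0.8]
gripper_width: 0.07
gripper_force: 0.0
```

Request:
send_rows:
  moves:
    - {"slide": [0,0,0],"turn": 0,"gripper": 0}
    - {"slide": [0,0,0],"turn": 0,"gripper": 0}
    - {"slide": [0,0,0],"turn": 0,"gripper": 0}
    - {"slide": [0,0,0],"turn": 0,"gripper": 0}
    - {"slide": [0,0,0],"turn": 0,"gripper": 0}
  newtons: 40

```text
time_s: 31.6
tcp_pos: [0.4484, -0.0041, 0.0235]
eef_rot: [-180.0, 0.1, -131.2]
contact_force: [0.0, 0.0, 0.2]
gripper_width: 0.0426
gripper_force: 0.0
```

Request:
send_rows:
  moves:
    - {"slide": [0,0,0],"turn": 0,"gripper": 0}
    - {"slide": [0,0,0],"turn": 0,"gripper": 0}
    - {"slide": [0,0,0],"turn": 0,"gripper": 0}
    - {"slide": [0,0,0],"turn": 0,"gripper": 0}
    - {"slide": [0,0,0],"turn": 0,"gripper": 0}

```text
time_s: 32.02
tcp_pos: [0.4481, -0.0041, 0.023]
eef_rot: [-180.0, 0.0, -131.2]
contact_force: [-0.1, -0.4, 3.9]
gripper_width: 0.0159
gripper_force: 40.0
```

Request:
send_rows:
  moves:
    - {"slide": [0,0,-0.05],"turn": 0,"gripper": 0}
    - {"slide": [0,0,-0.2],"turn": 0,"gripper": 0}
    - {"slide": [0,0,-0.45],"turn": 0,"gripper": 0}
    - {"slide": [0,0,-0.7],"turn": 0,"gripper": 0}
    - {"slide": [0,0,-0.85],"turn": 0,"gripper": 0}

```text
time_s: 32.43
tcp_pos: [0.4485, -0.0042, 0.154]
eef_rot: [-179.9, 0.1, -131.2]
contact_force: [1.3, 1.0, -2.4]
gripper_width: 0.0154
gripper_force: 40.0
```

Request:
send_rows:
  moves:
    - {"slide": [0,0,-0.1],"turn": 0,"gripper": 0}
    - {"slide": [0,0,-0.2],"turn": 0,"gripper": 0}
    - {"slide": [0,0,-0.27],"turn": 0,"gripper": 0}
    - {"slide": [0,0,-0.27],"turn": 0,"gripper": 0}
    - {"slide": [0,0,-0.27],"turn": 0,"gripper": 0}

```text
time_s: 32.85
tcp_pos: [0.4475, -0.0042, 0.1909]
eef_rot: [180.0, 0.1, -131.2]
contact_force: [0.1, -0.5, -1.2]
gripper_width: 0.0153
gripper_force: 40.0
```

Run:
```python
from h import *
from scipy.optimize import minimize
C={c:cap(c,'up'+c) for c in('scene','side')}
for c in C: print(c,[(np.round(r['location'],3).tolist(),round(r['p'],2)) for r in optics.look_for(c,'lid')][:2])
s=get_state();tcp=s['tcp_pos'];print(s['time_s'],tcp,s['eef_rot'])
t=np.linspace(0,2*np.pi,181)[:-1]
G={}
for c,d in C.items():
    g=cv2.GaussianBlur(cv2.cvtColor(d['img'],cv2.COLOR_RGB2GRAY).astype(np.float32),(0,0),1.2)
    G[c]=np.hypot(cv2.Sobel(g,5,1,0),cv2.Sobel(g,5,0,1))
def score(x,y,c,rs=(.082,.078),z=.095):
    v=0
    for r in rs:
        q=proj(C[c],np.c_[x+r*np.cos(t),y+r*np.sin(t),0*t+z]).astype(np.float32)
        v+=np.minimum(cv2.remap(G[c],q[None,:,0].copy(),q[None,:,1].copy(),1)[0],120).mean()
    return v
gx,gy=np.arange(.455,.501,.001),np.arange(-.33,-.28,.001)
for cs in(('scene',),('side',),('scene','side')):
    S=np.array([[sum(score(x,y,c) for c in cs) for y in gy] for x in gx]);i=np.unravel_index(S.argmax(),S.shape);print('bucket',cs,gx[i[0]],gy[i[1]],S.max(),S.mean())
z=tcp[2]-.0225+.018
gx,gy=tcp[0]+np.arange(-.015,.016,.001),tcp[1]+np.arange(-.015,.016,.001)
for cs in(('scene',),('side',),('scene','side')):
    S=np.array([[sum(score(x,y,c,(.085,),z) for c in cs) for y in gy] for x in gx]);i=np.unravel_index(S.argmax(),S.shape);print('lid-tcp',cs,gx[i[0]]-tcp[0],gy[i[1]]-tcp[1],S.max(),S.mean())
```

```text
scene [([0.47, 0.011, 0.186], 0.72), ([0.735, 0.215, 0.06], 0.55)]
side [([0.455, 0.027, 0.189], 0.91)]
33.05 [ 0.44707511 -0.00444464  0.18973139] [ 1.79938376e+02 -9.44587900e-02 -1.31230288e+02]
bucket ('scene',) 0.47900000000000004 -0.311 208.16498 85.14576
bucket ('side',) 0.49300000000000005 -0.33 149.44681 105.18202
bucket ('scene', 'side') 0.47700000000000004 -0.31 320.94327 190.32779
lid-tcp ('scene',) -0.0040000000000000036 -0.002999999999999989 76.66204 47.644234
lid-tcp ('side',) -0.0040000000000000036 -0.000999999999999987 72.105606 44.34097
lid-tcp ('scene', 'side') -0.0040000000000000036 -0.001999999999999988 146.67747 91.98521
```

Request:
send_rows:
  moves:
    - {"slide": [0.06,-0.065,0],"turn": 0,"gripper": 0}
    - {"slide": [0.2,-0.22,0],"turn": 0,"gripper": 0}
    - {"slide": [0.36,-0.39,0],"turn": 0,"gripper": 0}
    - {"slide": [0.53,-0.57,0],"turn": 0,"gripper": 0}
    - {"slide": [0.688,-0.745,0],"turn": 0,"gripper": 0}

```text
time_s: 33.47
tcp_pos: [0.4633, -0.157, 0.19]
eef_rot: [179.9, -0.1, -131.2]
contact_force: [0.7, 0.6, -1.0]
gripper_width: 0.0156
gripper_force: 40.0
```

Request:
send_rows:
  moves:
    - {"slide": [0.16,-0.175,0],"turn": 0,"gripper": 0}
    - {"slide": [0.33,-0.355,0],"turn": 0,"gripper": 0}
    - {"slide": [0.5,-0.54,0],"turn": 0,"gripper": 0}
    - {"slide": [0.63,-0.68,0],"turn": 0,"gripper": 0}
    - {"slide": [0.688,-0.745,0],"turn": 0,"gripper": 0}

```text
time_s: 33.88
tcp_pos: [0.4794, -0.3099, 0.1892]
eef_rot: [179.9, -0.1, -131.3]
contact_force: [0.5, 0.8, -2.4]
gripper_width: 0.0155
gripper_force: 40.0
```

Request:
send_rows:
  moves:
    - {"slide": [0,0,0.05],"turn": 0,"gripper": 0}
    - {"slide": [0,0,0.12],"turn": 0,"gripper": 0}
    - {"slide": [0,0,0.2],"turn": 0,"gripper": 0}
    - {"slide": [0,0,0.24],"turn": 0,"gripper": 0}
    - {"slide": [0,0,0.24],"turn": 0,"gripper": 0}

```text
time_s: 34.3
tcp_pos: [0.4786, -0.3053, 0.1524]
eef_rot: [179.8, -0.1, -131.2]
contact_force: [-0.5, 0.9, -1.7]
gripper_width: 0.0159
gripper_force: 40.0
```

```bash
cat >> h.py <<'E'
def circ(C,zr,gx,gy):
    t=np.linspace(0,2*np.pi,181)[:-1];out=[]
    G={}
    for c,d in C.items():
        g=cv2.GaussianBlur(cv2.cvtColor(d['img'],cv2.COLOR_RGB2GRAY).astype(np.float32),(0,0),1.2);G[c]=np.hypot(cv2.Sobel(g,5,1,0),cv2.Sobel(g,5,0,1))
    def sc(x,y,c):
        v=0
        for z,r,half in zr:
            q=proj(C[c],np.c_[x+r*np.cos(t),y+r*np.sin(t),0*t+z]).astype(np.float32)
            if half: q=q[q[:,1]>q[:,1].mean()]  # camera-facing half
            v+=np.minimum(cv2.remap(G[c],q[None,:,0].copy(),q[None,:,1].copy(),1)[0],120).mean()
        return v
    T={c:np.array([[sc(x,y,c) for y in gy] for x in gx]) for c in C}; T['both']=sum(T.values())
    for c,S in T.items(): i=np.unravel_index(S.argmax(),S.shape);print(c,gx[i[0]].round(4),gy[i[1]].round(4),S.max().round(0),S.mean().round(0))
E
python3 - <<'E'
from h import *
cap('side');C={c:cap(c,'hov'+c) for c in('scene','side')}
s=get_state();tcp=s['tcp_pos'];print(s['time_s'],tcp,s['eef_rot'],s['contact_force'])
print('lid');circ(C,((tcp[2]-.0045,.085,0),),tcp[0]+np.arange(-.015,.016,.001),tcp[1]+np.arange(-.015,.016,.001))
print('bucket base+rim front half');circ(C,((0,.082,1),(.095,.082,1)),.478+np.arange(-.02,.021,.001),-.308+np.arange(-.02,.021,.001))
E
```

```text
34.45 [ 0.48022618 -0.30628051  0.15508805] [-1.79975115e+02 -1.72373799e-03 -1.31151707e+02] [ 0.06342474  0.00821776 -0.64495269]
lid
scene 0.4762 -0.3093 68.0 50.0
side 0.4762 -0.3053 67.0 47.0
both 0.4762 -0.3073 133.0 97.0
bucket base+rim front half
scene 0.476 -0.313 97.0 58.0
side 0.478 -0.318 145.0 70.0
both 0.477 -0.315 234.0 128.0
```

```bash
python3 - <<'E'
from h import *
C={c:cap(c) for c in('scene','side')}
gx,gy=.478+np.arange(-.02,.021,.001),-.308+np.arange(-.02,.021,.001)
print('rim outer front');circ(C,((.095,.082,1),),gx,gy)
print('rim both front');circ(C,((.095,.082,1),(.095,.078,1)),gx,gy)
for c,d in C.items():  # same method on the first pictures, full rim
    d['img']=cv2.imread(f'pics/{c}0.png')[:,:,::-1].copy()
print('initial full rim');circ(C,((.095,.082,0),(.095,.078,0)),gx,gy)
for c,d in C.items(): d['img']=cv2.imread({'scene':'pics/t28.32scene.png','side':'pics/t28.32side.png'}[c])[:,:,::-1].copy()
print('t28 full rim');circ(C,((.095,.082,0),(.095,.078,0)),gx,gy)
E
ls pics | head -50
```

```text
rim outer front
scene 0.472 -0.313 56.0 30.0
side 0.48 -0.318 72.0 35.0
both 0.476 -0.315 115.0 65.0
rim both front
scene 0.475 -0.312 99.0 61.0
side 0.478 -0.316 133.0 72.0
both 0.476 -0.315 223.0 133.0
initial full rim
scene 0.479 -0.311 209.0 101.0
side 0.476 -0.31 216.0 106.0
both 0.477 -0.31 422.0 207.0
comp.png
comp2.png
comp3.png
comp4.png
comp5.png
comp6.png
comp7.png
hovscene.png
hovside.png
lidw.png
r1scene.png
r1side.png
r1wrist.png
r2s.png
scene0.png
side0.png
t15.45scene.png
t15.45side.png
t15.45wrist.png
t16.88scene.png
t16.88side.png
t17.70side.png
t18.27side.png
t18.83scene.png
t18.83side.png
t18.83wrist.png
t20.00scene.png
t20.00side.png
t21.65scene.png
t21.65side.png
t21.65wrist.png
t23.38scene.png
t23.38side.png
t23.38wrist.png
t24.92scene.png
t24.92side.png
t26.10scene.png
t26.10side.png
t26.72scene.png
t26.72side.png
t28.37scene.png
t28.37side.png
t28.37wrist.png
upscene.png
upside.png[ WARN:0@3.209] global loadsave.cpp:275 findDecoder imread_('pics/t28.32scene.png'): can't open/read file: check file path/integrity
Traceback (most recent call last):
TypeError: 'NoneType' object is not subscriptable
```

Request:
send_rows:
  moves:
    - {"slide": [0.011,-0.018,0],"turn": 0,"gripper": 0}
    - {"slide": [0.011,-0.018,0.05],"turn": 0,"gripper": 0}
    - {"slide": [0.011,-0.018,0.12],"turn": 0,"gripper": 0}
    - {"slide": [0.011,-0.018,0.18],"turn": 0,"gripper": 0}
    - {"slide": [0.011,-0.018,0.24],"turn": 0,"gripper": 0}

```text
time_s: 34.97
tcp_pos: [0.4802, -0.3097, 0.1172]
eef_rot: [179.9, -0.0, -131.2]
contact_force: [0.4, 0.4, -2.0]
gripper_width: 0.0159
gripper_force: 40.0
```

Request:
send_rows:
  moves:
    - {"slide": [0,0,0.02],"turn": 0,"gripper": 0}
    - {"slide": [0,0,0.04],"turn": 0,"gripper": 0}
    - {"slide": [0,0,0.055],"turn": 0,"gripper": 0}
    - {"slide": [0,0,0.06],"turn": 0,"gripper": 0}
    - {"slide": [0,0,0.06],"turn": 0,"gripper": 0}

```text
time_s: 35.38
tcp_pos: [0.4809, -0.3098, 0.1097]
eef_rot: [-180.0, -0.0, -131.2]
contact_force: [-0.2, 0.2, -0.3]
gripper_width: 0.0156
gripper_force: 40.0
```

Request:
send_rows:
  moves:
    - {"slide": [0,0,0.007],"turn": 0,"gripper": 0}
    - {"slide": [0,0,0.013],"turn": 0,"gripper": 0}
    - {"slide": [0,0,0.02],"turn": 0,"gripper": 0}
    - {"slide": [0,0,0.02],"turn": 0,"gripper": 0}
    - {"slide": [0,0,0.02],"turn": 0,"gripper": 0}

```text
time_s: 35.8
tcp_pos: [0.4811, -0.3099, 0.1081]
eef_rot: [-179.9, 0.0, -131.2]
contact_force: [-3.4, 2.3, 7.6]
gripper_width: 0.0159
gripper_force: 40.0
```

Request:
send_rows:
  moves:
    - {"slide": [0,0,0.003],"turn": 0,"gripper": 0}
    - {"slide": [0,0,0.007],"turn": 0,"gripper": 0}
    - {"slide": [0,0,0.007],"turn": 0,"gripper": 0}
    - {"slide": [0,0,0.007],"turn": 0,"gripper": 0}
    - {"slide": [0,0,0.007],"turn": 0,"gripper": 0}

```text
time_s: 36.22
tcp_pos: [0.4811, -0.3099, 0.1081]
eef_rot: [-179.9, 0.0, -131.2]
contact_force: [-5.7, 5.1, 15.6]
gripper_width: 0.0157
gripper_force: 40.0
```

Request:
send_rows:
  moves:
    - {"slide": [0,0,0.005],"turn": 0,"gripper": 0}
    - {"slide": [0,0,0.005],"turn": 0,"gripper": 0}
    - {"slide": [0,0,0.005],"turn": 0,"gripper": 0}
    - {"slide": [0,0,0.005],"turn": 0,"gripper": 0}
    - {"slide": [0,0,0.005],"turn": 0,"gripper": 0}

```text
time_s: 36.63
tcp_pos: [0.4811, -0.3099, 0.1081]
eef_rot: [-179.9, 0.0, -131.2]
contact_force: [-7.0, 7.9, 22.1]
gripper_width: 0.0158
gripper_force: 40.0
```

Run:
```python
from h import *
C={c:cap(c,'seat'+c) for c in('scene','side')}
gx,gy=.478+np.arange(-.02,.021,.001),-.308+np.arange(-.02,.021,.001)
for z in(.103,.112):print('lid',z);circ(C,((z,.085,0),),gx,gy)
print('bucket bottom front');circ(C,((0.0,.082,1),),gx,gy)
for c,d in C.items(): d['img']=cv2.imread(f'pics/{c}0.png')[:,:,::-1].copy()
print('initial bottom front');circ(C,((0.0,.082,1),),gx,gy)
```

```text
lid 0.103
scene 0.479 -0.311 72.0 47.0
side 0.478 -0.314 70.0 45.0
both 0.478 -0.313 142.0 92.0
lid 0.112
scene 0.485 -0.307 72.0 51.0
side 0.477 -0.3 68.0 45.0
both 0.482 -0.306 123.0 96.0
bucket bottom front
scene 0.48 -0.317 47.0 26.0
side 0.478 -0.317 74.0 36.0
both 0.479 -0.316 121.0 62.0
initial bottom front
scene 0.475 -0.319 96.0 44.0
side 0.475 -0.32 118.0 44.0
both 0.475 -0.32 214.0 89.0
```

Request:
send_rows:
  moves:
    - {"slide": [0,0,-0.007],"turn": 0,"gripper": 0}
    - {"slide": [0,0,-0.012],"turn": 0,"gripper": 0}
    - {"slide": [0,0,-0.012],"turn": 0,"gripper": 0.3}
    - {"slide": [0,0,-0.012],"turn": 0,"gripper": 0.7}
    - {"slide": [0,0,-0.012],"turn": 0,"gripper": 0.7}

```text
time_s: 37.15
tcp_pos: [0.481, -0.3099, 0.1067]
eef_rot: [-180.0, 0.0, -131.2]
contact_force: [-0.2, 0.6, -1.0]
gripper_width: 0.0306
gripper_force: 0.0
```

Request:
send_rows:
  moves:
    - {"slide": [0,0,0],"turn": 0,"gripper": 0.7}
    - {"slide": [0,0,0],"turn": 0,"gripper": 0.7}
    - {"slide": [0,0,0],"turn": 0,"gripper": 0.7}
    - {"slide": [0,0,0],"turn": 0,"gripper": 0.7}
    - {"slide": [0,0,0],"turn": 0,"gripper": 0.7}

```text
time_s: 37.57
tcp_pos: [0.4808, -0.3098, 0.1066]
eef_rot: [180.0, -0.0, -131.2]
contact_force: [0.4, -0.7, -1.1]
gripper_width: 0.0603
gripper_force: 0.0
```

Request:
send_rows:
  moves:
    - {"slide": [0,0,-0.05],"turn": 0,"gripper": 0.7}
    - {"slide": [0,0,-0.2],"turn": 0,"gripper": 0.7}
    - {"slide": [0,0,-0.4],"turn": 0,"gripper": 0.7}
    - {"slide": [0,0,-0.65],"turn": 0,"gripper": 0.7}
    - {"slide": [0,0,-0.9],"turn": 0,"gripper": 0.7}

```text
time_s: 37.98
tcp_pos: [0.4802, -0.3097, 0.2435]
eef_rot: [180.0, -0.0, -131.2]
contact_force: [1.3, 0.3, 0.9]
gripper_width: 0.0617
gripper_force: 0.0
```

Request:
send_rows:
  moves:
    - {"slide": [0,0,0],"turn": 0,"gripper": 0.7}
    - {"slide": [0,0,0],"turn": 0,"gripper": 0.7}
    - {"slide": [0,0,0],"turn": 0,"gripper": 0.7}
    - {"slide": [0,0,0],"turn": 0,"gripper": 0.7}
    - {"slide": [0,0,0],"turn": 0,"gripper": 0.7}

```text
time_s: 38.4
tcp_pos: [0.4802, -0.3096, 0.2406]
eef_rot: [179.9, -0.0, -131.2]
contact_force: [-0.1, -0.2, -0.8]
gripper_width: 0.0614
gripper_force: 0.0
```

Run:
```python
from h import *
stat(('scene','side','wrist'),('ice0','scoop','lid','bucket','cup','pitcher','beans'))
C={c:cap(c) for c in('scene','side')}
gx,gy=.478+np.arange(-.02,.021,.001),-.308+np.arange(-.02,.021,.001)
circ(C,((.103,.085,0),),gx,gy)
```

```text
scene ice0 [([0.494, 0.454, 0.027], 0.68), ([0.588, 0.254, 0.025], 0.66), ([0.392, 0.455, 0.027], 0.49)]
scene scoop [([0.672, -0.096, 0.014], 0.69)]
scene lid [([0.492, -0.306, 0.1], 0.87), ([0.443, 0.289, 0.018], 0.28)]
scene bucket []
scene cup [([0.674, -0.304, 0.044], 0.96), ([0.734, 0.216, 0.06], 0.35)]
scene pitcher [([0.734, 0.213, 0.058], 0.72)]
scene beans [([0.684, 0.385, 0.118], 0.6), ([0.673, -0.095, 0.019], 0.28)]
side ice0 [([0.577, 0.261, 0.023], 0.69), ([0.491, 0.459, 0.026], 0.55), ([0.379, 0.457, 0.026], 0.53)]
side scoop [([0.671, -0.108, 0.014], 0.96)]
side lid [([0.483, -0.294, 0.105], 0.79)]
side bucket [([0.476, -0.245, 0.048], 0.96)]
side cup [([0.669, -0.293, 0.048], 0.72), ([0.666, -0.103, 0.012], 0.57)]
side pitcher [([0.727, 0.227, 0.064], 0.88)]
side beans [([0.64, 0.408, 0.127], 0.81)]
wrist ice0 []
wrist scoop [([0.631, -0.124, 0.013], 0.89)]
wrist lid [([0.474, -0.317, 0.101], 0.82)]
wrist bucket [([0.424, -0.379, 0.095], 0.68)]
wrist cup [([0.641, -0.319, 0.032], 0.71)]
wrist pitcher []
wrist beans []
{'time_s': 38.4, 'tcp_pos': [0.48, -0.31, 0.241], 'eef_rot': [179.883, -0.05, -131.226], 'contact_force': [-0.074, -0.22, -0.808], 'moment': [-0.002, -0.062, -0.011], 'gripper_width': 0.061}
scene 0.479 -0.31 61.0 32.0
side 0.478 -0.311 72.0 43.0
both 0.479 -0.31 132.0 75.0
```

Lid seated, everything released and in place; handing in.

```bash
python3 -c "
from plant import order
print(order.close_job())"
```

```text
the job is handed in; nothing more can be done
None
```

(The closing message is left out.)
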